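# Check a kitchen whetstone on a leaning thickness gauge

## Robot

A 6-joint arm with a two-finger parallel gripper is mounted at the origin on the work surface. World frame = base frame: x ahead of the robot, y to its left, z up, the work surface at z = 0. Lengths are in mm, angles in degrees, forces in N, time in s.
With the tool pointing down it reaches from about 300 to 850 mm from the base axis. Payload 4.2 kg.
Tool frame: the origin (TCP) lies between the finger pads; the fingertips stand 14 mm ahead of it and the grasp point (between the pads) lies 5 mm behind it (env.finger_overhang is the distance from the TCP to the fingertips, in mm); z points along the fingers, y is the line along which they close (so a half turn about z gives the same grasp; the last joint's range is limited). The gripper opens to 91 mm and grips with 3 to 60 N. Pads are 32 mm wide; open, the fingers measure 118 mm over their backs; the gripper's body (76 mm by 178 mm) begins 60 mm behind the grasp point.
Start: joints at [-66.349, 18.312, 89.639, -0, 72.044, -1.146], TCP at [241.168, -521.996, 227.976] pointing down, gripper open.
Joint ranges: [-177.97, 177.97], [-48.28, 115.42], [12.27, 149.76], [-77.06, 257.06], [2.81, 150.46], [-146.56, 146.56]. Speed limits (degrees/s): [147.25, 147.25, 180, 180, 180, 180].

## Interface

Orientations are given as [roll, pitch, yaw] about the fixed x, y, z axes, in that order (R = Rz(yaw) Ry(pitch) Rx(roll)).
In Python, from workcell import status, cams, env, finder gives the robot as it stands.
- The arm moves only by the tool apply_moves, never from a script. Its argument "increments" is a list of rows, each a list of 7 numbers: the opening, from -1 (shut) to 1 (fully open), then the shift along the world's x, y, z in m, then the turn, a rotation vector about the world's x, y, z in degrees. In form: [[gripper, x, y, z, ax, ay, az], ...]. A call has 1 to 5 rows; each row shifts and turns the commanded pose from where the row before left it; what a row does not reach is not made up. A row lasts 1/12 s, in which the tool goes at most 41.7 mm and 7.16 degrees, less where a joint would pass 70% of its speed; a pose out of reach is approached as far as the arm can. A call with a gripper value outside its range is refused whole. The fingers move at their own pace and stop on an object; "newtons" is the grip in N (left out, the last holds). Time passes only in rows, so rows that do not move let the fingers close. It gives the time, the measured TCP pose, the force, the opening and the grip force at its end, in the units of the state.
- status.state(): the state, without advancing time (a new reading comes with each control period).
- cams.grab_frame(name): name is "side" or "top" or "wrist"; returns a dict with "color" (480x640x3 uint8, red, green, blue), "intrinsics" (3x3 intrinsics, pixels), "k1" (the pictures are not rectified: a ray, as slopes to the right and down, at radius r is drawn at 1 + k1 r^2 times it, then the intrinsics apply), "R" (3x3) and "t" (3): a world point X has camera coordinates R X + t. Camera axes: x right, y down, z forward; pixel columns grow to the right and rows downward; lengths in mm; the calibration is good to about 2 mm. A picture is of the moment at which its call begins. There is no depth.
- env.job_done(): hands the job in; it is judged then, once.
Trained networks look in the newest picture that a camera, given by its name, has taken for a name from the list of things; names that differ only in an ending like _2 or _b are one class to them, and where a whole thing is asked for, a point or a joint stands for the part that bears it (a point fixed in the world has none). Each returns a list of dicts, best first, with "score" (0 to 1); they miss things now and then, are a little off and sometimes report something else, mostly with a low value. They report only what shows in the picture. A call takes as long as a camera call. They do not tell look-alikes from the thing itself.
- finder.boxes_of(query, camera): "rect" ([left, top, width, height] in pixels, round what is visible of it).
- finder.trace(query, camera): "pixels" (480x640 bool, what is visible of it) and "rect" ([left, top, width, height] in pixels, round what is visible of it).
The state is a dict: "time_s": time; "qpos": joint angles; "qvel": joint speeds; "effort": joint torques, N m; "ee_pos": TCP position; "ee_rot": TCP orientation; "force": force on the tool from outside, world axes, zero at the start; "torque": the same for the moment, N m; "gripper_width": finger opening in mm; "gripper_force": force on a finger pad.
Only numpy, scipy, OpenCV 4.12 (cv2) and the standard library are available. Lean on these libraries where they do the work, as an engineer would, in place of code of your own. Each camera call takes 0.05 s, during which the arm holds its last target. There are 200 camera calls.

## Task

Lay the whetstone lengthwise, flat and centred, in the sloping bed of the thickness gauge, and let go of it. Then swing the gauge's arm over the stone until it comes to its stop, and after that slide the arm down by its knob until the sprung foot rests on the stone and is pushed in so far that its pin stands level with the index post beside it. Set the stone down gently, never drive the foot in to its end, leave the gauge set like that, and leave the other things on the counter where they are.

Things in the scene. Friction and masses are not known exactly. Their poses are not given: they have to be found in the camera images.
- stone: the whetstone: a plain grey-beige bar, 40 (x) by 150 (y, its length) by 28 mm (z), 0.34 kg, lying on the counter; origin at the centre of its underside. It alone is to be gauged
- stone_mid (a point): centre of the whetstone, 14 mm above its underside
- gauge: foot of the thickness gauge, a grey stand 200 by 170 mm fixed to the counter; origin under it on the counter, x points away from its front. Everything of the gauge above it leans 30 degrees towards its front
- bedframe: sloping frame of the gauge: z is square to the bed (30 deg from vertical, leaning to the gauge's front), x up the slope, y along the bed. Origin: centre of the bed's upper face at its lowest setting; the bed is locked at an unreported height 0 to 10 mm above that along z. Bed 74 (x) by 170 mm (y). The stone's place: middle at x = 0, y = 0, length along y
- lip (a point): middle of the lip along the bed's lower side with the bed at its lowest (it rises with the bed): 5 mm high above the bed, 5 mm wide, inner face at bedframe x = -25 mm. The stone lies flat up the slope of it, touching it or not
- column_top (a point): top of the 20 mm steel column, on its axis, which is parallel to bedframe z at bedframe x = 100 mm, y = 0; 129 mm above the origin. The arm swings about this axis
- swing (a joint): angle of the gauge's arm about the column, rad: 0 parked off to the -y side of the bed, 1.4 at its stop with the arm pointing down the slope and the foot over x = 0, y = 0 of bedframe. Turns clockwise seen from above; stays where left (about 0.3 N m friction)
- carriage (a joint): how far the arm has been slid down the column, m: 0 at the top, at most 0.055, along bedframe -z. Friction of about 10 N holds it where it is left. At 0 the foot's face is 62 mm above the bedframe origin and the arm's top 98 mm
- foot (a joint): how far the sprung foot is pushed up into the arm, m: 0 free, 0.012 at its end; 3 N at first, 5.4 N at 0.006. The foot is a 20 mm steel disc on an 8 mm pin through the arm, 100 mm out from the column. Free, the pin's top stands 12 mm above the arm; the fixed index post, 8 mm thick and 15 mm beside it, stands 18 mm: level when this reads 0.006
- foot_face (a point): centre of the underside of the foot
- knob (a point): a point on the axis of the arm's black round knob, 21 mm above the arm's top; the knob is 16 mm across, 40 mm tall, parallel to the column, 135 mm out from it (35 mm beyond the foot)
- cutlery_case: bystander: grey plastic cutlery case with sliding lid, 230 by 65 by 29 mm, origin at the centre of its underside
- bento: bystander: purple bento box, 116 by 184 by 59 mm, origin at the centre of its underside
- mug: bystander: white ceramic mug, 80 mm across, 90 mm tall, origin at the centre of its underside, handle at +y
- teaspoon: bystander: steel teaspoon 140 mm long, lying flat along its x
Things that resemble listed ones, but are neither listed nor needed, are in the scene too. What is shaped like the stone but blue or turquoise is not meant.

How it is judged:
By the outcome, as a careful person would: the job done as asked, in the order asked, and still so for the second after the job is handed in, with the robot touching nothing.
It also fails if it takes over 51 s, if anything falls off the work surface, if the arm or the gripper's body presses on something with over 40 N, if the wrist force passes 120 N, or if a joint passes its speed limit or range.

## Working session

There is one attempt and no reset: what is moved stays moved. The work goes in short steps, Python scripts to look and compute and a tool call to move; the robot and the scene stay as the last step left them, time stands still between calls to the robot, and variables do not carry over. Pictures are saved under pics/ and viewed, at most 10 in all, crops included, and the job is handed in when it is done.

Besides the shell and the picture viewer there is one more tool, called after "Request:" by a JSON object that holds its "op" and its "data". apply_moves: Moves the arm, as the interface text tells. Its arguments: {"type":"object","properties":{"increments":{"type":"array","items":{"type":"array","items":{"type":"number"}}},"newtons":{"type":"number"}},"required":["increments"]}

```bash
ls; mkdir -p pics
cat > h.py <<'E'
import numpy as np, cv2
from workcell import status, cams, env, finder
def grab(n,save=None):
    f=cams.grab_frame(n)
    if save: cv2.imwrite(save,f["color"][:,:,::-1])
    return f
def proj(f,X):
    X=np.atleast_2d(X); c=X@np.array(f["R"]).T+np.array(f["t"]); s=c[:,:2]/c[:,2:]
    s=s*(1+f["k1"]*(s**2).sum(1,keepdims=True)); K=np.array(f["intrinsics"])
    return s*[K[0,0],K[1,1]]+[K[0,2],K[1,2]]
def ray(f,p):
    K=np.array(f["intrinsics"]); p=np.array(p,float)
    d=(p-[K[0,2],K[1,2]])/[K[0,0],K[1,1]]; s=d.copy()
    for _ in range(20): s=d/(1+f["k1"]*(s@s))
    R=np.array(f["R"]); o=-R.T@np.array(f["t"]); v=R.T@np.append(s,1); return o,v/np.linalg.norm(v)
def onz(f,p,z):
    o,v=ray(f,p); return o+v*(z-o[2])/v[2]
def tri(obs):
    A=np.zeros((3,3));b=np.zeros(3)
    for f,p in obs:
        o,v=ray(f,p);M=np.eye(3)-np.outer(v,v);A+=M;b+=M@o
    return np.linalg.solve(A,b)
E
python3 - <<'E'
from h import *
fs={n:grab(n,f"pics/{n}0.png") for n in("side","top","wrist")}
for n in fs:
  print(n,-np.array(fs[n]["R"]).T@fs[n]["t"], fs[n]["intrinsics"][0][0],fs[n]["k1"])
  if n!="wrist":
   for q in("stone","gauge","knob","swing","column_top","lip"):
    print(q,[(round(b["score"],2),np.round(b["rect"]).tolist()) for b in finder.boxes_of(q,n)][:4])
print(status.state())
E
```

```text
pics
side [-289.25765417  852.36947547 1047.01098307] 526.6435683139932 -0.11072332523132536
stone [(0.93, [285.0, 345.0, 54.0, 48.0]), (0.92, [252.0, 303.0, 58.0, 38.0]), (0.57, [161.0, 268.0, 47.0, 40.0])]
gauge [(0.91, [304.0, 173.0, 81.0, 95.0])]
knob [(0.55, [335.0, 173.0, 53.0, 21.0])]
swing [(0.8, [332.0, 175.0, 56.0, 33.0])]
column_top [(0.78, [315.0, 173.0, 71.0, 83.0])]
lip [(0.86, [314.0, 174.0, 72.0, 79.0])]
top [ 431.33660379   14.03013857 1535.97421946] 602.1978326103141 -0.10503192459450329
stone [(0.96, [198.0, 297.0, 21.0, 61.0]), (0.8, [159.0, 138.0, 56.0, 26.0]), (0.68, [205.0, 250.0, 62.0, 24.0])]
gauge [(0.8, [343.0, 159.0, 109.0, 95.0])]
knob [(0.7, [381.0, 183.0, 70.0, 42.0]), (0.49, [291.0, 260.0, 55.0, 21.0])]
swing [(0.94, [381.0, 181.0, 71.0, 44.0])]
column_top [(0.64, [343.0, 165.0, 109.0, 74.0]), (0.38, [128.0, 186.0, 31.0, 95.0]), (0.33, [203.0, 248.0, 61.0, 27.0]), (0.18, [343.0, 159.0, 109.0, 94.0])]
lip [(0.95, [344.0, 164.0, 106.0, 71.0])]
wrist [ 301.83175958 -493.85370216  384.92776304] 376.7513322364803 -0.044374450280249986
{'time_s': 0.75, 'qpos': array([-6.63469486e+01,  1.83104248e+01,  8.96397208e+01, -1.49130746e-04,
        7.20436165e+01, -1.14556843e+00]), 'qvel': array([ 0.00344056,  0.03732597, -0.01472671,  0.06378808,  0.10032582,
        0.01847988]), 'effort': array([-1.93966342e-03, -4.12281239e+01, -2.32205290e+01,  7.25050340e-02,
        3.75525153e-02,  1.32164087e-05]), 'ee_pos': array([ 241.17918041, -521.98479115,  227.98583523]), 'ee_rot': array([1.79993766e+02, 2.66557866e-04, 2.47986658e+01]), 'force': array([ 0.21035045, -0.4281547 ,  0.42550777]), 'torque': array([-0.03178925,  0.03703283, -0.00525234]), 'gripper_force': 0.0, 'gripper_width': 91.21748792926957}
```

View pics/top0.png

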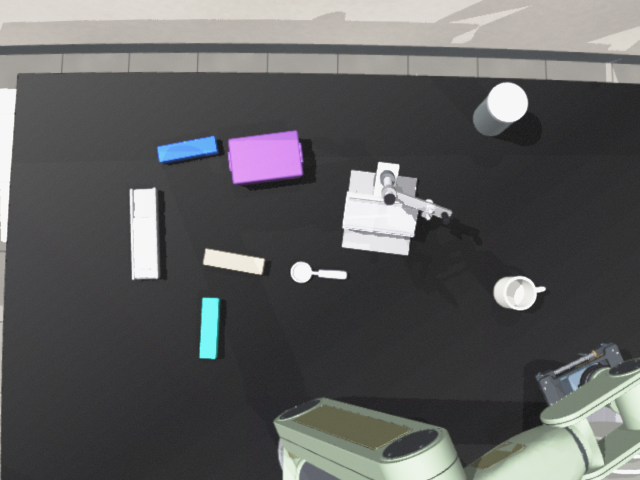

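View pics/side0.png

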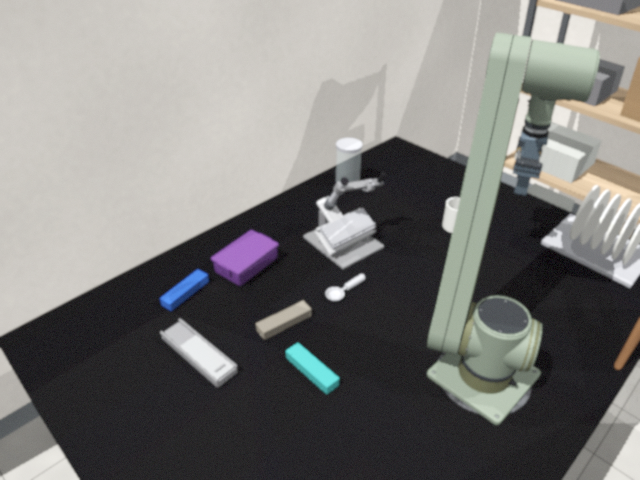

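The top view shows the beige stone at about (234,262), with blue and turquoise decoys. The gauge is at (380,210), its front facing the robot, and its arm is parked to the right (-y) with the knob near (447,214). The side view shows the same layout, with the stone at (284,320).

```bash
cat >> h.py <<'E'
def mask(q,n,near):
    b=[t for t in finder.trace(q,n)]
    return min(b,key=lambda t:np.hypot(t["rect"][0]+t["rect"][2]/2-near[0],t["rect"][1]+t["rect"][3]/2-near[1]))
E
python3 - <<'E'
from h import *
T=grab("top");S=grab("side")
mt=mask("stone","top",(234,262)); ms=mask("stone","side",(284,320))
ct=cv2.moments(mt["pixels"].astype(np.uint8),True);cs=cv2.moments(ms["pixels"].astype(np.uint8),True)
pt=(ct['m10']/ct['m00'],ct['m01']/ct['m00']);ps=(cs['m10']/cs['m00'],cs['m01']/cs['m00'])
print(pt,ps,mt["score"],"tri",tri([(T,pt),(S,ps)]))
c=cv2.findContours(mt["pixels"].astype(np.uint8),0,2)[0]; c=max(c,key=len)
box=cv2.boxPoints(cv2.minAreaRect(c)); W=np.array([onz(T,p,28) for p in box]);print(W.round(1), W.mean(0))
for a in((384,178),(447,214),(388,198),(345,248),(408,253),(380,235)): print(a,[onz(T,a,z)[:2].round(0) for z in(0,60,120)])
cv2.imwrite("pics/gt.png",cv2.resize(T["color"][145:270,325:475,::-1],None,fx=5,fy=4.8,interpolation=2))
cv2.imwrite("pics/gs.png",cv2.resize(S["color"][160:280,290:400,::-1],None,fx=5,fy=5,interpolation=2))
E
```

```text
(234.64422110552763, 261.86934673366835) (283.1128364389234, 319.6169772256729) 0.47 tri [475.82571982 235.5695606   13.50073748]
[[460.9 311.4  28. ]
 [505.8 305.3  28. ]
 [484.1 154.7  28. ]
 [439.4 161.   28. ]] [472.53142404 233.12142464  28.        ]
(384, 178) [array([ 697., -144.]), array([ 686., -138.]), array([ 676., -132.])]
(447, 214) [array([ 606., -308.]), array([ 599., -295.]), array([ 592., -282.])]
(388, 198) [array([ 645., -155.]), array([ 636., -148.]), array([ 628., -142.])]
(345, 248) [array([514., -46.]), array([511., -44.]), array([508., -41.])]
(408, 253) [array([ 504., -207.]), array([ 501., -199.]), array([ 498., -190.])]
(380, 235) [array([ 549., -135.]), array([ 544., -129.]), array([ 540., -123.])]
```

Request:
{"op": "apply_moves", "data": {"increments": [[1,0.023,0.021,0.008,0,0,4],[1,0.023,0.021,0.008,0,0,4],[1,0.023,0.021,0.008,0,0,4],[1,0.023,0.021,0.008,0,0,4],[1,0.023,0.021,0.008,0,0,4]]}}

```text
time_s: 1.37
ee_pos: [357.0, -416.0, 268.4]
ee_rot: [180.0, -0.0, 45.0]
force: [0.5, 0.2, -0.7]
gripper_width: 91.5
gripper_force: 0.0
```

Request:
{"op": "apply_moves", "data": {"increments": [[1,0.023,0.021,0.008,0,0,4],[1,0.023,0.021,0.008,0,0,4],[1,0.023,0.021,0.008,0,0,4],[1,0.023,0.021,0.008,0,0,4],[1,0.023,0.021,0.008,0,0,4]]}}

```text
time_s: 1.78
ee_pos: [472.1, -310.7, 308.5]
ee_rot: [180.0, 0.0, 65.0]
force: [0.4, -0.4, -0.9]
gripper_width: 91.1
gripper_force: 0.0
```

Request:
{"op": "apply_moves", "data": {"increments": [[1,0.023,0.021,0.008,0,0,4],[1,0.023,0.021,0.008,0,0,4],[1,0.023,0.021,0.008,0,0,4],[1,0.023,0.021,0.008,0,0,4],[1,0,0,0,0,0,4]]}}

```text
time_s: 2.2
ee_pos: [567.3, -224.3, 341.0]
ee_rot: [179.7, -0.1, 85.3]
force: [-1.1, -0.8, -0.3]
gripper_width: 91.0
gripper_force: 0.0
```

Run:
```python
from h import *
W=grab("wrist","pics/w1.png"); s=status.state();print(s["time_s"],s["ee_pos"],s["ee_rot"],s["qpos"])
print(-np.array(W["R"]).T@W["t"],np.array(W["R"])[2])
np.savez("w1.npz",**{k:W[k] for k in("intrinsics","k1","R","t")})
```

```text
2.25 [ 565.29348565 -226.00499887  340.32903672] [ 1.79908538e+02 -2.43630258e-03  8.53409772e+01] [-2.28902957e+01  1.89494146e+01  7.28163334e+01  3.09444084e-02
  8.81481436e+01 -1.82322476e+01]
[ 572.25963836 -158.06971175  498.85780632] [-0.01414914 -0.23718955 -0.97136034]
```

View pics/w1.png

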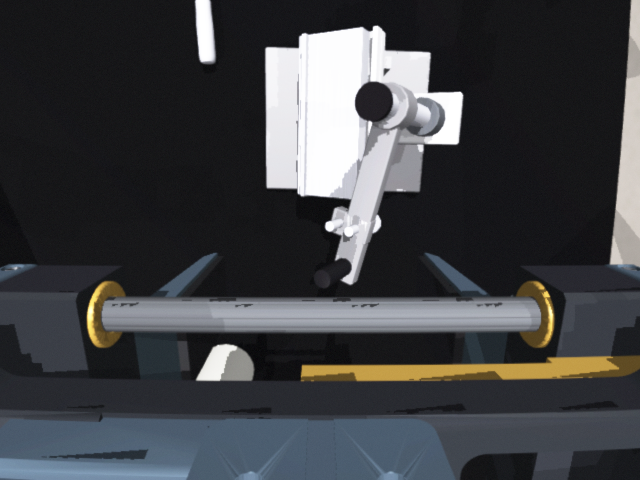

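Wrist view: column cap at about (374,102), knob top at (327,276) with its base near (345,268). The bed lip runs along column 303 from row 35 to 195, and the foot plate corners are (266,48), (430,53), (421,192) and (267,189). Next I take a second wrist view on the way to the stone.

Request:
{"op": "apply_moves", "data": {"increments": [[1,-0.015,0.035,0,0,0,-1],[1,-0.015,0.035,0,0,0,-1],[1,-0.015,0.035,0,0,0,-1],[1,-0.015,0.035,0,0,0,-1],[1,0,0,0,0,0,0]]}}

```text
time_s: 2.67
ee_pos: [500.0, -83.6, 340.7]
ee_rot: [-179.9, -0.2, 80.9]
force: [0.0, -0.1, -0.8]
gripper_width: 91.2
gripper_force: 0.0
```

Run:
```python
from h import *
W=grab("wrist","pics/w2.png"); s=status.state();print(s["time_s"],s["ee_pos"],s["ee_rot"])
np.savez("w2.npz",**{k:W[k] for k in("intrinsics","k1","R","t")})
a=cv2.imread("pics/w1.png")[0:300,245:475];b=W["color"][:300,:,::-1]
cv2.imwrite("pics/w1c.png",cv2.resize(a,None,fx=2,fy=2,interpolation=2))
```

```text
2.7167 [501.53462164 -86.10902828 340.67982579] [ 1.79968072e+02 -7.58350072e-03  8.09045718e+01]
```

View pics/w2.png

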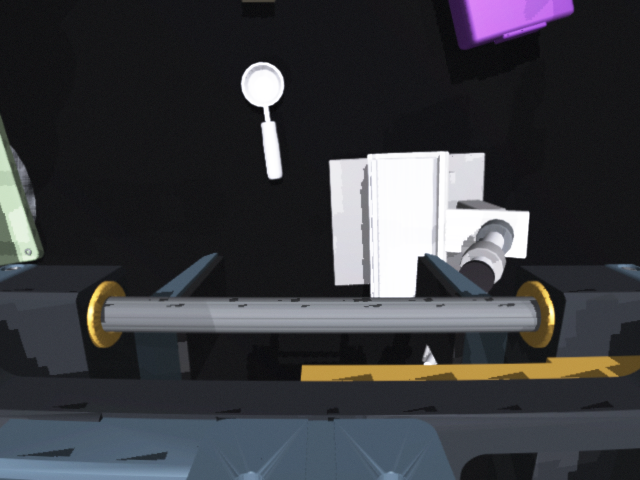

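View pics/w1c.png

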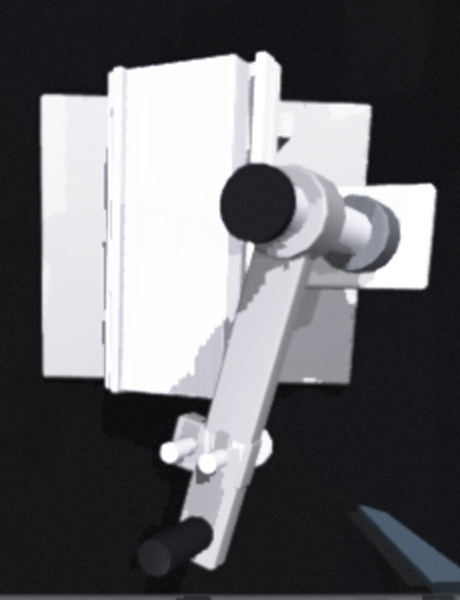

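```bash
cat > fit.py <<'E'
from h import *
from scipy.optimize import least_squares
f1=dict(np.load("w1.npz"));f2=dict(np.load("w2.npz"))
c,s=np.cos(np.pi/6),np.sin(np.pi/6)
Rb=np.array([[c,0,-s],[0,1,0],[s,0,c]])
def frames(p):
    x,y,yw,ox,oz=p[:5]; Rg=np.array([[np.cos(yw),-np.sin(yw),0],[np.sin(yw),np.cos(yw),0],[0,0,1]])
    g=np.array([x,y,0]); return g,Rg,g+Rg@[ox,0,oz],Rg@Rb
def B(p,X):
    _,_,o,R=frames(p); return o+R@np.array(X,float)
def G(p,X):
    g,R,_,_=frames(p); return g+R@np.array(X,float)
def arm(p,r,z): t=1.4-p[6]; return B(p,[100-r*np.cos(t),-r*np.sin(t),z])
pl=lambda sx,sy:(lambda p:G(p,[100*sx,85*sy,p[7]]))
bd=lambda sx,sy:(lambda p:B(p,[37*sx,85*sy,p[5]]))
obs=[(f1,(374,101.5),lambda p:B(p,[100,0,129])),(f2,(483,274),lambda p:B(p,[100,0,129])),
(f1,(322.5,278.5),lambda p:arm(p,135,138)),(f1,(345,266),lambda p:arm(p,135,98)),
(f1,(265.5,47.5),pl(-1,1)),(f1,(430.5,52),pl(1,1)),(f1,(420,191.5),pl(1,-1)),(f1,(266,188.5),pl(-1,-1)),
(f2,(330,160),pl(-1,1)),(f2,(484,153),pl(1,1)),(f2,(335,285),pl(-1,-1)),
(f1,(298,195),bd(-1,-1)),(f1,(299.5,33.5),bd(-1,1)),(f1,(363.5,27.5),bd(1,1)),(f1,(352.5,198.5),bd(1,-1)),
(f2,(368,154.5),bd(-1,1)),(f2,(439,152),bd(1,1))]
def res(p):
    r=np.concatenate([(proj(f,fn(p))[0]-u) for f,u,fn in obs])
    return np.append(r,[(p[5]-5)/3,p[6]/.05,(p[7]-10)/5])
if __name__=="__main__":
    r=least_squares(res,[600,-130,-.06,0,60,5,0,10],loss="soft_l1")
    p=r.x;print(p.round(3));print(res(p)[:-3].reshape(-1,2).round(1).tolist())
    np.save("p.npy",p);print("bed o",B(p,[0,0,0]),"coltop",B(p,[100,0,129]),"knob",arm(p,135,119))
    T=grab("top");S=grab("side")
    for q in([100,0,129],):print("top/side col",proj(T,B(p,q)),proj(S,B(p,q)))
    print("knobtop",proj(T,arm(p,135,138)),proj(S,arm(p,135,138)))
    print(tri([(f1,(374,101.5)),(f2,(483,274))]))
E
python3 fit.py
```

```text
[ 6.09176e+02 -1.31351e+02 -1.08000e-01 -1.82050e+01  6.83590e+01
  1.21700e+01  6.70000e-02  8.26500e+00]
[[0.9, -0.1], [-5.9, 2.8], [-0.0, 0.4], [0.1, -0.3], [0.2, -0.9], [0.3, -0.1], [-0.4, -0.1], [0.4, -1.0], [-1.0, -0.7], [0.7, -1.1], [-0.4, -0.4], [-0.2, -1.8], [0.4, 1.7], [0.1, -1.0], [3.4, 0.4], [0.2, 4.4], [-5.5, 5.2]]
bed o [ 591.07647724 -129.39368146   68.35859399] coltop [ 613.05091781 -131.76986593  230.07587108] knob [ 576.52361947 -259.78221314  205.50769172]
top/side col [[389.01603243 197.92791306]] [[344.21152514 180.81003246]]
knobtop [[445.95307067 220.19383086]] [[383.67096486 173.69062427]]
[ 614.71361587 -130.73868783  231.06538654]
```

Request:
{"op": "apply_moves", "data": {"increments": [[1,-0.003,0.033,-0.007,0,0,0],[1,-0.003,0.033,-0.007,0,0,0],[1,-0.003,0.033,-0.007,0,0,0],[1,-0.003,0.033,-0.007,0,0,0],[1,-0.003,0.033,-0.007,0,0,0]]}}

```text
time_s: 3.23
ee_pos: [488.8, 76.9, 304.3]
ee_rot: [180.0, 0.0, 80.6]
force: [0.1, -0.4, -0.1]
gripper_width: 91.2
gripper_force: 0.0
```

Request:
{"op": "apply_moves", "data": {"increments": [[1,-0.003,0.033,-0.007,0,0,0],[1,-0.003,0.033,-0.007,0,0,0],[1,0,0.03,-0.007,0,0,0],[1,0,0,0,0,0,0],[1,0,0,0,0,0,0]]}}

```text
time_s: 3.65
ee_pos: [482.9, 173.0, 283.0]
ee_rot: [-179.9, 0.1, 80.8]
force: [-0.1, 0.0, -0.1]
gripper_width: 91.2
gripper_force: 0.0
```

Run:
```python
from h import *
W=grab("wrist","pics/w3.png"); s=status.state();print(s["time_s"],s["ee_pos"],s["ee_rot"])
for t in finder.trace("stone","wrist"):
    m=t["pixels"].astype(np.uint8); col=W["color"][t["pixels"]].mean(0)
    c=max(cv2.findContours(m,0,2)[0],key=len); box=cv2.boxPoints(cv2.minAreaRect(c))
    print(round(t["score"],2),t["rect"],col.round(),box.round().tolist(),[onz(W,b,28)[:2].round(1).tolist() for b in box])
```

```text
3.7 [482.99121638 172.17902507 283.46416333] [-1.79980364e+02  7.81640721e-02  8.07581763e+01]
0.94 [68.7, 94.9, 149.4, 57.9] [ 69. 245. 245.] [[69.0, 113.0], [212.0, 91.0], [218.0, 132.0], [75.0, 154.0]] [[234.2, 316.5], [391.5, 311.3], [389.1, 269.2], [228.2, 273.3]]
0.88 [284.1, 76.7, 40.3, 144.5] [250. 249. 245.] [[284.0, 76.0], [322.0, 75.0], [325.0, 220.0], [286.0, 221.0]] [[467.4, 313.0], [506.9, 307.3], [485.8, 157.4], [442.9, 163.5]]
0.72 [535.6, 0.0, 62.9, 63.2] [ 58. 149. 222.] [[533.0, 0.0], [587.0, -12.0], [602.0, 51.0], [548.0, 63.0]] [[728.1, 346.8], [784.5, 351.5], [798.3, 289.1], [740.1, 284.5]]
```

View pics/w3.png

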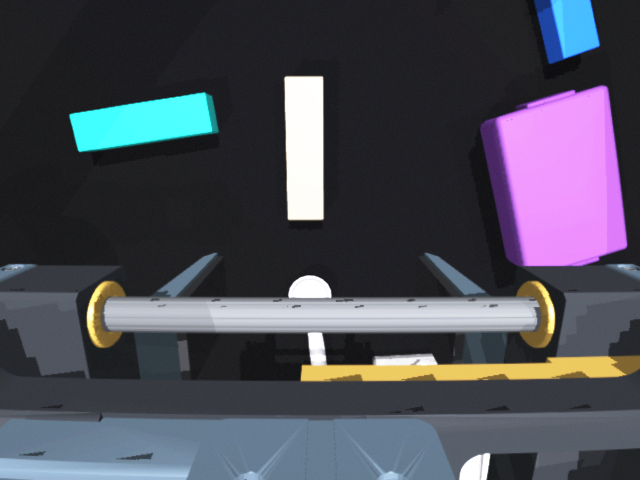

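The wrist view shows the stone at (285–324, 76–220), giving a centre of about (475.7, 235.3) and a length axis at 81.4°. I will grip it 48 mm off-centre towards +y, leaning 15°, so the gripper body clears the column hub later.

Request:
{"op": "apply_moves", "data": {"increments": [[1,0.0005,0.022,-0.03,-4.95,0.75,0.2],[1,0.0005,0.022,-0.03,-4.95,0.75,0.2],[1,0.0005,0.022,-0.03,-4.95,0.75,0.2],[1,0.0005,0.022,-0.03,0,0,0],[1,0.0005,0.022,-0.03,0,0,0]]}}

```text
time_s: 4.17
ee_pos: [485.7, 283.4, 132.4]
ee_rot: [179.9, 15.0, 81.3]
force: [0.3, 0.1, 0.7]
gripper_width: 91.3
gripper_force: 0.0
```

Request:
{"op": "apply_moves", "data": {"increments": [[1,0.0005,0.022,-0.03,0,0,0],[1,-0.001,-0.005,-0.019,0,0,0],[1,-0.001,-0.005,-0.019,0,0,0],[1,-0.001,-0.005,-0.012,0,0,0],[1,0,0,0,0,0,0]]}}

```text
time_s: 4.58
ee_pos: [481.5, 286.8, 51.6]
ee_rot: [-179.8, 15.3, 81.3]
force: [-0.1, 0.5, 0.1]
gripper_width: 91.1
gripper_force: 0.0
```

```bash
python3 -c "
from h import *
s=status.state();print(s['time_s'],s['ee_pos'],s['ee_rot'],s['qpos'].round(1),s['force'])
from scipy.spatial.transform import Rotation as R
print(R.from_euler('xyz',s['ee_rot'],degrees=True).as_matrix().round(3))"
```

```text
4.5833 [481.52777038 286.84140281  51.57964036] [-179.84087342   15.27969002   81.28421887] [ 35.7  31.6  97.4 -12.1  62.4  51.2] [-0.06336062  0.53527278  0.079501  ]
[[ 0.146  0.988 -0.043]
 [ 0.954 -0.152 -0.26 ]
 [-0.264 -0.003 -0.965]]
```

Request:
{"op": "apply_moves", "data": {"increments": [[1,0.001,-0.002,-0.013,0,0,0],[1,0.0005,-0.001,-0.012,0,0,0],[1,0,0,0,0,0,0],[-1,0,0,0,0,0,0],[-1,0,0,0,0,0,0]], "newtons": 45}}

```text
time_s: 5.0
ee_pos: [484.3, 287.1, 29.7]
ee_rot: [179.9, 15.0, 81.3]
force: [-0.5, -1.0, -0.8]
gripper_width: 80.7
gripper_force: 0.0
```

Request:
{"op": "apply_moves", "data": {"increments": [[-1,0,0,0,0,0,0],[-1,0,0,0,0,0,0],[-1,0,0,0,0,0,0],[-1,0,0,0,0,0,0]]}}

```text
time_s: 5.33
ee_pos: [483.8, 287.2, 29.3]
ee_rot: [179.9, 15.0, 81.4]
force: [0.1, 0.6, 0.1]
gripper_width: 54.3
gripper_force: 0.0
```

Request:
{"op": "apply_moves", "data": {"increments": [[-1,0,-0.002,-0.003,0,0,0],[-1,0,0,0,0,0,0],[-1,0,0,0,0,0,0],[-1,0,0,0,0,0,0],[-1,0,0,0,0,0,0]]}}

```text
time_s: 5.75
ee_pos: [483.3, 284.7, 25.6]
ee_rot: [180.0, 15.1, 81.4]
force: [-0.4, -0.8, -3.0]
gripper_width: 39.5
gripper_force: 44.9
```

Request:
{"op": "apply_moves", "data": {"increments": [[-1,0,0,0,0,0,0],[-1,0,0,0.005,0,0,0],[-1,0,0,0.015,0,0,0],[-1,0,0,0.02,0,0,0],[-1,0,0,0.02,0,0,0]]}}

```text
time_s: 6.17
ee_pos: [483.5, 285.1, 86.3]
ee_rot: [180.0, 15.0, 81.4]
force: [0.5, 1.2, -3.6]
gripper_width: 40.2
gripper_force: 44.9
```

Request:
{"op": "apply_moves", "data": {"increments": [[-1,0.002,-0.01,0.025,0,0,0],[-1,0.004,-0.02,0.025,0,0,0],[-1,0.005,-0.032,0.025,0,0,0],[-1,0.005,-0.032,0.025,0,0,0],[-1,0.005,-0.032,0.025,0,0,0]]}}

```text
time_s: 6.58
ee_pos: [504.5, 158.1, 212.2]
ee_rot: [179.9, 15.0, 81.4]
force: [0.0, -1.1, -4.3]
gripper_width: 39.5
gripper_force: 44.9
```

Request:
{"op": "apply_moves", "data": {"increments": [[-1,0.005,-0.032,0.025,0,0,0],[-1,0.005,-0.032,0.025,0,0,0],[-1,0.005,-0.032,0.025,0,0,0],[-1,0.005,-0.032,0.02,0,0,0],[-1,0.005,-0.032,0.02,0,0,0]]}}

```text
time_s: 7.0
ee_pos: [529.3, -2.2, 327.5]
ee_rot: [179.9, 14.9, 81.4]
force: [-0.5, 0.2, -3.9]
gripper_width: 39.8
gripper_force: 44.9
```

Request:
{"op": "apply_moves", "data": {"increments": [[-1,0.005,-0.032,0,0,0,0],[-1,0.005,-0.032,0,0,0,0],[-1,0.005,-0.032,0,0,0,0],[-1,0.005,-0.032,0,0,0,0],[-1,0.005,-0.032,0,0,0,0]]}}

```text
time_s: 7.42
ee_pos: [554.2, -162.1, 325.9]
ee_rot: [180.0, 14.9, 81.4]
force: [-0.4, 0.9, -4.5]
gripper_width: 39.8
gripper_force: 44.9
```

Request:
{"op": "apply_moves", "data": {"increments": [[-1,0.005,-0.025,0,0,0,0],[-1,0.003,-0.015,0,0,0,0],[-1,0,0,0,0,0,0],[-1,0,0,0,0,0,0],[-1,0,0,0,0,0,0]]}}

```text
time_s: 7.83
ee_pos: [562.5, -199.8, 325.7]
ee_rot: [180.0, 14.9, 81.4]
force: [0.4, 0.8, -4.0]
gripper_width: 39.9
gripper_force: 44.9
```

Run:
```python
from h import *
W=grab("wrist","pics/w4.png"); s=status.state();print(s["time_s"],s["ee_pos"],s["ee_rot"],s["qpos"].round(1),s["gripper_width"])
np.savez("w4.npz",**{k:W[k] for k in("intrinsics","k1","R","t")})
cv2.imwrite("pics/w4c.png",cv2.resize(W["color"][:300,140:540,::-1],None,fx=2,fy=2,interpolation=2))
```

```text
7.8833 [ 562.53990481 -199.56198776  325.91587685] [179.94952767  14.95737319  81.46938602] [-12.7  17.1  78.9 -15.   83.   -2.4] 39.99274854651357
```

View pics/w4c.png

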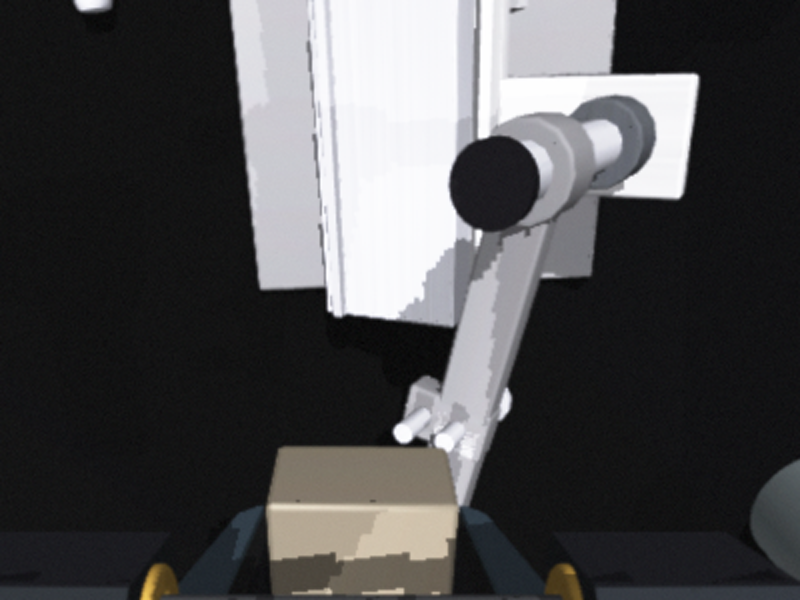

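```bash
cat > fit2.py <<'E'
from fit import *
f4=dict(np.load("w4.npz"))
cap=lambda p:B(p,[100,0,129+p[9]])
lo=lambda sy:(lambda p:B(p,[p[8],85*sy,p[5]]))
obs=[(f1,(374,101.5),cap),(f4,(387.5,91.5),cap),
(f1,(322.5,278.5),lambda p:arm(p,135,138)),(f1,(345,266),lambda p:arm(p,135,98)),
(f1,(265.5,47.5),pl(-1,1)),(f1,(430.5,52),pl(1,1)),(f1,(420,191.5),pl(1,-1)),(f1,(266,188.5),pl(-1,-1)),
(f4,(270.5,144.5),pl(-1,-1)),(f4,(435.5,138),pl(1,-1)),
(f1,(298,195),lo(-1)),(f1,(299.5,33.5),lo(1)),(f1,(363.5,27.5),bd(1,1)),(f1,(352.5,198.5),bd(1,-1)),
(f4,(304,156.5),lo(-1)),(f4,(366.5,163),bd(1,-1))]
def res(p):
    r=np.concatenate([(proj(f,fn(p))[0]-u) for f,u,fn in obs])
    return np.append(r,[(p[5]-5)/3,p[6]/.05,(p[7]-10)/5,(p[8]+34)/4,p[9]/3])
r=least_squares(res,[600,-130,-.06,0,60,5,0,10,-34,0],loss="soft_l1")
p=r.x;print(p.round(3));print(res(p)[:-5].reshape(-1,2).round(1).tolist())
np.save("p.npy",p);print("bed o",B(p,[0,0,0]),"coltop",B(p,[100,0,129]),"knob",arm(p,135,119))
T=grab("top");S=grab("side")
print(tri([(f1,(374,101.5)),(f4,(387.5,91.5))]), tri([(f1,(374,101.5)),(f4,(387.5,91.5)),(T,(389,198))]))
print("bed corner tri -y lo/hi",tri([(f1,(298,195)),(f4,(304,156.5))]),tri([(f1,(352.5,198.5)),(f4,(366.5,163))]))
# stone in hand
from scipy.spatial.transform import Rotation as Ro
def tool(pos,rot): return np.array(pos),Ro.from_euler('xyz',rot,degrees=True).as_matrix()
t0,R0=tool([483.3,284.7,25.6],[180,15.05,81.4]); a=np.radians(-8.6)
Rs=np.array([[np.cos(a),-np.sin(a),0],[np.sin(a),np.cos(a),0],[0,0,1]]); so=np.array([475.7,235.3,0])
rel=R0.T@Rs; ro=R0.T@(so-t0); print("stone origin in tool",ro); np.savez("rel.npz",rel=rel,ro=ro)
s=status.state(); t4,R4=tool(s["ee_pos"],s["ee_rot"])
E4=[t4+R4@(ro+rel@np.array(q)) for q in([-20,75,0],[20,75,0],[-20,75,28],[20,75,28])]
print("stone end pred",proj(f4,E4).round(1).tolist(),"obs 277.5,223.5 362.5,223.5 274,252.5 368.5,252.5")
E
python3 fit2.py
```

```text
[ 6.09118e+02 -1.31595e+02 -1.06000e-01 -1.87770e+01  6.75830e+01
  1.32100e+01  6.40000e-02  8.66700e+00 -3.57550e+01 -4.83000e-01]
[[0.1, 0.4], [-0.1, 0.3], [-0.1, 0.7], [-0.0, -0.1], [0.0, -0.6], [0.2, -0.1], [-0.3, 0.0], [0.4, -0.7], [-0.6, -0.0], [0.2, -0.4], [-0.1, -1.4], [0.2, 1.8], [-1.1, -0.9], [2.4, 0.6], [0.4, -1.1], [-0.2, 0.3]]
bed o [ 590.44693286 -129.60405572   67.58342063] coltop [ 612.42488023 -131.94758304  229.30069772] knob [ 576.44991006 -260.15758317  204.94916002]
[ 612.63501038 -131.73303863  229.26441719] [ 612.74584274 -131.75859198  229.34926151]
bed corner tri -y lo/hi [ 543.57207278 -212.07769007   58.60288762] [ 605.33273742 -215.47543334  100.71051758]
stone origin in tool [-41.61932018  -0.12750253  37.70007866]
stone end pred [[277.7, 222.2], [361.8, 222.1], [270.9, 252.7], [368.4, 252.6]] obs 277.5,223.5 362.5,223.5 274,252.5 368.5,252.5
```

```bash
cat > plan.py <<'E'
from fit import *
from scipy.spatial.transform import Rotation as Ro
import sys
p=np.load("p.npy"); d=np.load("rel.npz"); rel,ro=d["rel"],d["ro"]
_,_,o,R=frames(p)
def goal(x,y,z):
    Rt=R@rel.T; return B(p,[x,y,z])-Rt@ro, Rt
if __name__=="__main__":
    s=status.state(); Rc=Ro.from_euler('xyz',s["ee_rot"],degrees=True).as_matrix()
    print("t",s["time_s"],"now",s["ee_pos"],"F",s["force"])
    for q in([0.5,0,75],[0.5,0,16],[0.5,0,10]):
        t,Rt=goal(*q); print(q,t.round(1),"delta",(t-s["ee_pos"]).round(1),"rotvec",Ro.from_matrix(Rt@Rc.T).as_rotvec(degrees=True).round(2))
    # current stone in bedframe
    so=s["ee_pos"]+Rc@ro; print("stone now in bed",(R.T@(so-o)).round(1),Ro.from_matrix(R.T@Rc@rel).as_rotvec(degrees=True).round(2))
    print("zb",R[:,2].round(3),"xb",R[:,0].round(3),"yb",R[:,1].round(3),"F bed",(R.T@s["force"]).round(2))
    if len(sys.argv)>1:
        t,Rt=goal(0.5,0,8)
        print((R.T@((t+np.array([[sx*38,sy*89,-65] for sx in(1,-1) for sy in(1,-1)])@Rt.T)-o).T).T.round(0))
E
python3 plan.py 1
```

```text
t 7.9833 now [ 562.66483676 -199.66636494  326.09370265] F [-0.26614151  0.06036238 -3.66546266]
[0.5, 0, 75] [546.3 -74.6 155. ] delta [ -16.4  125.  -171.1] rotvec [ -3.86 -29.68   2.34]
[0.5, 0, 16] [575.6 -77.8 103.9] delta [  12.9  121.9 -222.2] rotvec [ -3.86 -29.68   2.34]
[0.5, 0, 10] [578.6 -78.1  98.7] delta [  15.9  121.6 -227.4] rotvec [ -3.86 -29.68   2.34]
stone now in bed [  97.  -122.5  212.9] [-0.57 29.92 -2.37]
zb [-0.497  0.053  0.866] xb [ 0.861 -0.092  0.5  ] yb [0.106 0.994 0.   ] F bed [-2.07  0.03 -3.04]
[[ 90. 104.  87.]
 [-88. 104.  87.]
 [ 90.  30. 106.]
 [-88.  30. 106.]]
```

Request:
{"op": "apply_moves", "data": {"increments": [[-1,-0.013,0.02,-0.007,-0.7,-5,0.4],[-1,-0.013,0.026,-0.007,-0.8,-6,0.5],[-1,-0.013,0.026,-0.007,-0.8,-6,0.5],[-1,-0.013,0.026,-0.007,-0.8,-6,0.5],[-1,-0.014,0.026,-0.007,-0.8,-6,0.5]]}}

```text
time_s: 8.4
ee_pos: [495.4, -75.4, 291.3]
ee_rot: [149.5, 13.0, 76.3]
force: [0.6, -0.9, -3.3]
gripper_width: 39.5
gripper_force: 44.9
```

Request:
{"op": "apply_moves", "data": {"increments": [[-1,0,0.006,-0.02,-0.1,-0.7,0],[-1,0,0,-0.02,0,0,0],[-1,0,0,-0.009,0,0,0],[-1,0,0,0,0,0,0]]}}

```text
time_s: 8.73
ee_pos: [495.0, -70.4, 239.8]
ee_rot: [149.3, 13.2, 76.3]
force: [0.7, -0.2, -4.6]
gripper_width: 39.7
gripper_force: 44.9
```

```bash
python3 plan.py
```

```text
t 8.7333 now [494.95127613 -70.43815309 239.80010047] F [ 0.66279247 -0.19632849 -4.59764814]
[0.5, 0, 75] [546.3 -74.6 155. ] delta [ 51.3  -4.2 -84.8] rotvec [ 0.15 -0.25  0.04]
[0.5, 0, 16] [575.6 -77.8 103.9] delta [  80.7   -7.3 -135.9] rotvec [ 0.15 -0.25  0.04]
[0.5, 0, 10] [578.6 -78.1  98.7] delta [  83.6   -7.6 -141.1] rotvec [ 0.15 -0.25  0.04]
stone now in bed [ -1.7  -1.4 174.3] [-0.17  0.23  0.06]
zb [-0.497  0.053  0.866] xb [ 0.861 -0.092  0.5  ] yb [0.106 0.994 0.   ] F bed [-1.71 -0.12 -4.32]
```

Request:
{"op": "apply_moves", "data": {"increments": [[-1,0.0127,-0.001,-0.0213,0,0,0],[-1,0.0127,-0.001,-0.0213,0,0,0],[-1,0.0127,-0.001,-0.0213,0,-0.2,0],[-1,0.0127,-0.001,-0.0213,0,0,0],[-1,0.0127,-0.001,-0.0213,0,0,0]]}}

```text
time_s: 9.15
ee_pos: [562.7, -76.4, 136.1]
ee_rot: [148.7, 13.0, 76.1]
force: [0.6, -0.4, -3.5]
gripper_width: 39.6
gripper_force: 44.9
```

Request:
{"op": "apply_moves", "data": {"increments": [[-1,0.0085,-0.001,-0.014,0,0,0],[-1,0.0045,0,-0.007,0,0,0],[-1,0,0,0,0,0,0],[-1,0,0,0,0,0,0],[-1,0,0,0,0,0,0]]}}

```text
time_s: 9.57
ee_pos: [574.2, -77.2, 115.7]
ee_rot: [148.7, 13.1, 76.1]
force: [0.6, -0.1, -3.3]
gripper_width: 39.8
gripper_force: 44.9
```

```bash
python3 plan.py
python3 - <<'E'
from h import *
W=grab("wrist");S=grab("side"); T=grab("top")
a=cv2.resize(W["color"][150:300,220:440],(800,545))[:300] if 0 else cv2.resize(W["color"][100:300,200:480,::-1],(560,400))
b=cv2.resize(S["color"][170:270,300:390,::-1],(240,267)); 
im=np.zeros((400,800,3),np.uint8); im[:,:560]=a; im[:267,560:]=b
cv2.imwrite("pics/w5.png",im)
np.savez("w5.npz",**{k:W[k] for k in("intrinsics","k1","R","t")})
E
```

```text
t 9.5667 now [574.18073537 -77.20943591 115.70196271] F [ 0.55997291 -0.0506307  -3.30065174]
[0.5, 0, 75] [546.3 -74.6 155. ] delta [-27.9   2.6  39.3] rotvec [0.15 0.36 0.1 ]
[0.5, 0, 16] [575.6 -77.8 103.9] delta [  1.4  -0.5 -11.8] rotvec [0.15 0.36 0.1 ]
[0.5, 0, 10] [578.6 -78.1  98.7] delta [  4.4  -0.9 -17. ] rotvec [0.15 0.36 0.1 ]
stone now in bed [ 5.3  0.3 27.1] [-0.15 -0.37 -0.03]
zb [-0.497  0.053  0.866] xb [ 0.861 -0.092  0.5  ] yb [0.106 0.994 0.   ] F bed [-1.16  0.01 -3.14]
```

View pics/w5.png

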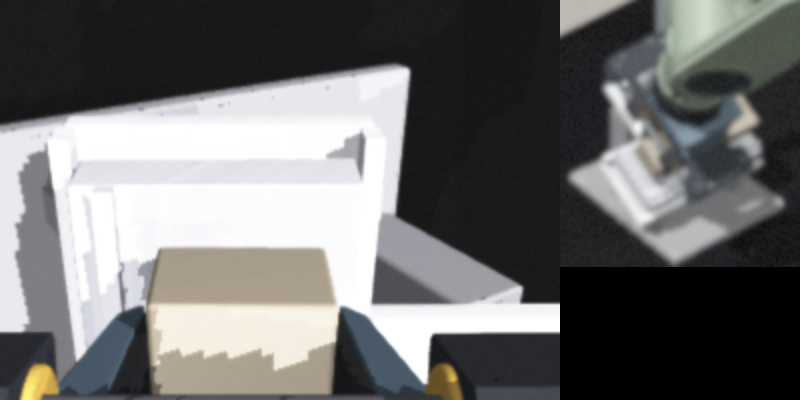

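Run:
```python
from plan import *
f5=dict(np.load("w5.npz"))
for h in(0,6,10,13):
    print(h,proj(f5,[B(p,[-37,85,h]),B(p,[37,85,h]),B(p,[-30,80,h+5]),B(p,[-25,80,h+5])]).round(1).tolist())
print("obs (236,191.5) (380,191) (246,196)(257,196)")
r=least_squares(lambda q:np.concatenate([proj(f5,B(p,[q[0]-37,q[1]+85,q[2]]))[0]-(236,191.5),proj(f5,B(p,[q[0]+37,q[1]+85,q[2]]))[0]-(380,191)]),[0,0,5]);print("bed shift dx dy h",r.x,r.fun)
s=status.state();Rc=Ro.from_euler('xyz',s["ee_rot"],degrees=True).as_matrix()
print(proj(f5,[s["ee_pos"]+Rc@(ro+rel@np.array(q)) for q in([-20,75,0],[20,75,0],[-20,75,28],[20,75,28])]).round(1).tolist(),"obs", [[280,224],[362,224],[275,252],[369,252]])
```

```text
0 [[237.8, 183.2], [378.3, 182.8], [250.4, 195.6], [260.0, 195.6]]
6 [[235.6, 187.4], [380.0, 186.9], [248.6, 200.2], [258.4, 200.1]]
10 [[234.1, 190.3], [381.1, 189.9], [247.3, 203.4], [257.3, 203.3]]
13 [[232.9, 192.6], [382.0, 192.1], [246.3, 205.9], [256.5, 205.8]]
obs (236,191.5) (380,191) (246,196)(257,196)
bed shift dx dy h [ 0.08845899 -2.02858521  6.54060805] [-1.74082295e-04 -3.40244885e-02  3.03641871e-05  3.40733852e-02]
[[275.0, 222.4], [359.2, 222.4], [267.8, 253.0], [365.4, 252.9]] obs [[280, 224], [362, 224], [275, 252], [369, 252]]
```

Request:
{"op": "apply_moves", "data": {"increments": [[-1,-0.003,-0.0005,-0.003,0.15,0.35,0.1],[-1,-0.002,-0.0005,-0.003,0,0,0],[-1,0.0024,0,-0.003,0,0,0],[-1,0.0023,0,-0.0027,0,0,0],[-1,0,0,0,0,0,0]]}}

```text
time_s: 10.13
ee_pos: [573.1, -77.9, 102.2]
ee_rot: [149.3, 13.0, 76.3]
force: [0.4, -0.5, -3.3]
gripper_width: 39.8
gripper_force: 44.9
```

Request:
{"op": "apply_moves", "data": {"increments": [[-1,0,0,0,0,0,0],[-1,0.0005,0,-0.0009,0,0,0],[-1,0.0005,0,-0.0009,0,0,0],[-1,0.0005,0,-0.0009,0,0,0],[-1,0,0,0,0,0,0]]}}

```text
time_s: 10.55
ee_pos: [574.5, -78.0, 100.0]
ee_rot: [149.2, 13.0, 76.3]
force: [-0.5, 0.4, -3.0]
gripper_width: 39.6
gripper_force: 44.9
```

```bash
python3 plan.py
```

```text
t 10.55 now [574.49387347 -77.96622949 100.04055504] F [-0.45709435  0.3827191  -3.02390173]
[0.5, 0, 75] [546.3 -74.6 155. ] delta [-28.2   3.3  55. ] rotvec [-0.   -0.12 -0.03]
[0.5, 0, 16] [575.6 -77.8 103.9] delta [1.1 0.2 3.9] rotvec [-0.   -0.12 -0.03]
[0.5, 0, 10] [578.6 -78.1  98.7] delta [ 4.1 -0.1 -1.3] rotvec [-0.   -0.12 -0.03]
stone now in bed [-2.4 -0.3 13.2] [0.01 0.12 0.03]
zb [-0.497  0.053  0.866] xb [ 0.861 -0.092  0.5  ] yb [0.106 0.994 0.   ] F bed [-1.94  0.33 -2.37]
```

Request:
{"op": "apply_moves", "data": {"increments": [[-1,0.0014,0,-0.0004,0,0,0],[-1,0.0005,0,-0.0009,0,0,0],[-1,0.0005,0,-0.0009,0,0,0],[-1,0,0,0,0,0,0]]}}

```text
time_s: 10.88
ee_pos: [574.6, -78.0, 99.8]
ee_rot: [149.2, 13.1, 76.2]
force: [-20.1, 8.7, 21.2]
gripper_width: 39.9
gripper_force: 45.0
```

Request:
{"op": "apply_moves", "data": {"increments": [[-1,0.0005,0,-0.0009,0,0,0],[-1,0.0005,0,-0.0009,0,0,0],[-1,0,0,0,0,0,0]]}}

```text
time_s: 11.13
ee_pos: [574.8, -78.1, 99.6]
ee_rot: [149.1, 13.1, 76.1]
force: [-32.6, 15.3, 38.2]
gripper_width: 39.7
gripper_force: 45.0
```

Request:
{"op": "apply_moves", "data": {"increments": [[-1,-0.0015,0,0.0026,0,0,0],[-1,0,0,0,0,0,0],[-1,0,0,0,0,0,0]]}}

```text
time_s: 11.38
ee_pos: [575.9, -77.6, 100.3]
ee_rot: [149.1, 13.0, 76.3]
force: [-14.4, 9.0, 16.2]
gripper_width: 39.9
gripper_force: 45.0
```

```bash
python3 plan.py
python3 - <<'E'
from h import *
W=grab("wrist")
cv2.imwrite("pics/w6.png",cv2.resize(W["color"][100:300,200:480,::-1],(560,400)))
np.savez("w6.npz",**{k:W[k] for k in("intrinsics","k1","R","t")})
E
```

```text
t 11.3833 now [575.92367346 -77.63663066 100.31323449] F [-14.35664477   8.95155829  16.20120407]
[0.5, 0, 75] [546.3 -74.6 155. ] delta [-29.7   3.   54.7] rotvec [ 0.01  0.01 -0.01]
[0.5, 0, 16] [575.6 -77.8 103.9] delta [-0.3 -0.1  3.6] rotvec [ 0.01  0.01 -0.01]
[0.5, 0, 10] [578.6 -78.1  98.7] delta [ 2.7 -0.4 -1.6] rotvec [ 0.01  0.01 -0.01]
stone now in bed [-1.   0.2 12.7] [-0.   -0.01  0.01]
zb [-0.497  0.053  0.866] xb [ 0.861 -0.092  0.5  ] yb [0.106 0.994 0.   ] F bed [-5.08  7.38 21.64]
```

View pics/w6.png

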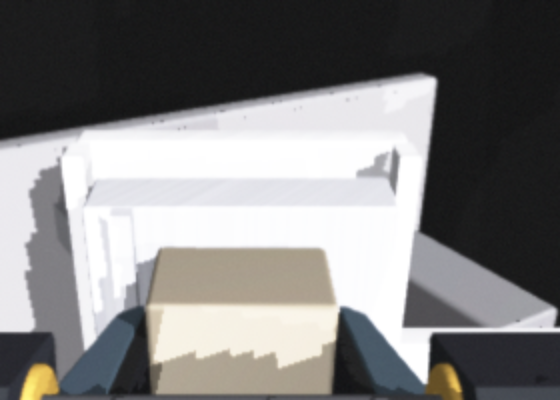

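Run:
```python
from plan import *
f=dict(np.load("w6.npz"))
def sol(y,hw,a,b):
    r=least_squares(lambda q:np.concatenate([proj(f,B(p,[q[0]-hw,q[1]+y,q[2]]))[0]-a,proj(f,B(p,[q[0]+hw,q[1]+y,q[2]]))[0]-b]),[0,0,10]);return r.x.round(1),r.fun.round(1)
print("bed",sol(85,37,(243,202.5),(397.5,202.5)));print("stone",sol(75,20,(279,223.5),(363.5,223.5)));print("stone top",sol(75,20,(274,252),(368,252)))
for h in(8,10,12.5): print(h,proj(f,[B(p,[-37,85,h]),B(p,[-20,75,h])]).round(1))
```

```text
bed (array([-0.1, -2. ,  7.3]), array([-0., -0., -0.,  0.]))
stone (array([ 0.3,  0. , 13.8]), array([-0., -0., -0.,  0.]))
stone top (array([ 0.2, -2.5, 35.8]), array([ 0., -0.,  0.,  0.]))
8 [[242.6 199.2]
 [279.4 218.2]]
10 [[241.8 200.9]
 [279.1 220. ]]
12.5 [[240.9 203. ]
 [278.6 222.3]]
```

Request:
{"op": "apply_moves", "data": {"increments": [[-1,-0.001,0,0.0016,0,0,0],[-1,0,0,0,0,0,0],[-1,0,0,0,0,0,0]]}}

```text
time_s: 11.68
ee_pos: [575.6, -78.0, 100.2]
ee_rot: [149.2, 13.0, 76.3]
force: [-3.7, 2.8, 0.9]
gripper_width: 39.6
gripper_force: 45.0
```

Request:
{"op": "apply_moves", "data": {"increments": [[-0.1,0,0,0,0,0,0],[0.1,0,0,0,0,0,0],[0.3,0,0,0,0,0,0],[0.4,0,0,0,0,0,0],[0.4,0,0,0,0,0,0]]}}

```text
time_s: 12.1
ee_pos: [575.6, -78.1, 100.4]
ee_rot: [149.2, 13.0, 76.3]
force: [0.9, -0.2, -0.1]
gripper_width: 63.0
gripper_force: 0.0
```

Run:
```python
from h import *
W=grab("wrist");s=status.state();print(s["ee_pos"],s["force"],s["gripper_width"])
cv2.imwrite("pics/w7.png",cv2.resize(W["color"][100:300,200:480,::-1],(560,400)))
np.savez("w7.npz",**{k:W[k] for k in("intrinsics","k1","R","t")})
```

```text
[575.44562245 -78.10274743 100.33406911] [0.48441518 0.73959093 0.43001371] 63.78239229307449
```

View pics/w7.png

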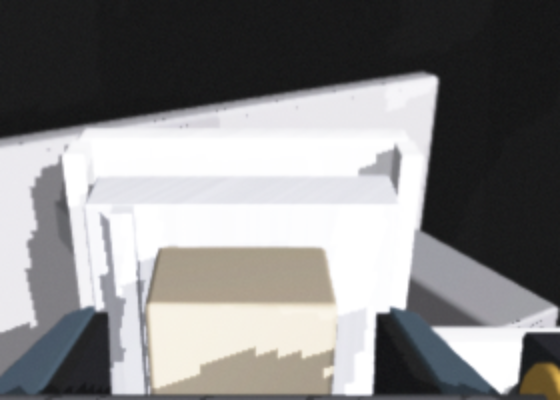

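The stone rests flat and released, centred between the lip (crop columns 107–135) and the bed's upper edge. Now I retract and plan the knob grasp.

```bash
cat > kn.py <<'E'
from fit import *
from scipy.spatial.transform import Rotation as Ro
import sys
p=np.load("p.npy");_,_,o,R=frames(p)
def kg(th,z,r=135):
    c,s=np.cos(th),np.sin(th); X=R@np.array([c,s,0]); Z=-R[:,2]; Y=np.cross(Z,X)
    return B(p,[100-r*c,-r*s,z]),np.stack([X,Y,Z],1)
def show(*goals):
    s=status.state();t0,Rc=s["ee_pos"],Ro.from_euler('xyz',s["ee_rot"],degrees=True).as_matrix()
    b=R.T@(t0-o);print("t",s["time_s"],"pos",t0.round(1),"bed",b.round(1),"r,th",np.hypot(100-b[0],b[1]).round(1),np.arctan2(-b[1],100-b[0]).round(3),"F bed",(R.T@s["force"]).round(1),"q",s["qpos"].round(0))
    for g in goals:
        t,Rt=kg(*g);print(g,t.round(1),"d",(t-t0).round(1),"rv",Ro.from_matrix(Rt@Rc.T).as_rotvec(degrees=True).round(1));t0,Rc=t,Rt
if __name__=="__main__": show(*eval(sys.argv[1]))
E
python3 kn.py "[(1.336,220),(1.336,170),(1.336,120)]"
```

```text
t 12.15 pos [575.4 -78.1 100.3] bed [-1.3 49.6 38.6] r,th 112.8 -0.456 F bed [0.6 0.8 0.2] q [  1.  18. 122. -58.  22.  62.]
(1.336, 220) [ 526.2 -254.8  292.4] d [ -49.2 -176.7  192.1] rv [19.4 -3.9 -4.1]
(1.336, 170) [ 551.1 -257.4  249.1] d [ 24.9  -2.7 -43.3] rv [0. 0. 0.]
(1.336, 120) [ 575.9 -260.1  205.8] d [ 24.9  -2.7 -43.3] rv [0. 0. 0.]
```

Request:
{"op": "apply_moves", "data": {"increments": [[0.4,-0.0045,0.003,0.0085,0,0,0],[0.4,-0.009,0.006,0.017,0,0,0],[0.4,-0.0135,0.009,0.025,0,0,0],[0.4,-0.0135,0.009,0.025,0,0,0],[0.4,-0.0135,0.009,0.025,0,0,0]]}}

```text
time_s: 12.57
ee_pos: [520.3, -41.7, 201.4]
ee_rot: [149.3, 13.0, 76.3]
force: [0.4, 0.7, 0.8]
gripper_width: 63.9
gripper_force: 0.0
```

Request:
{"op": "apply_moves", "data": {"increments": [[0.4,-0.0135,0.009,0.025,0,0,0],[0.4,-0.0135,0.009,0.025,0,0,0],[0.4,-0.0135,0.009,0.025,0,0,0],[0.4,0,0,0,0,0,0]]}}

```text
time_s: 12.9
ee_pos: [481.5, -13.7, 281.4]
ee_rot: [148.7, 12.8, 76.3]
force: [0.2, -0.0, 1.9]
gripper_width: 63.6
gripper_force: 0.0
```

```bash
python3 kn.py "[(1.336,220),(1.336,170),(1.336,120)]"
```

```text
t 12.9 pos [481.5 -13.7 281.4] bed [  2.5 103.7 245.5] r,th 142.4 -0.816 F bed [1.1 0.  1.5] q [ 12.  -3. 115. -32.  48.  40.]
(1.336, 220) [ 526.2 -254.8  292.4] d [  44.7 -241.1   11. ] rv [19.3 -3.4 -4.1]
(1.336, 170) [ 551.1 -257.4  249.1] d [ 24.9  -2.7 -43.3] rv [0. 0. 0.]
(1.336, 120) [ 575.9 -260.1  205.8] d [ 24.9  -2.7 -43.3] rv [0. 0. 0.]
```

Request:
{"op": "apply_moves", "data": {"increments": [[0.4,0.0045,-0.024,0.001,2,-0.3,-0.4],[0.4,0.0055,-0.03,0.001,2.5,-0.4,-0.5],[0.4,0.0055,-0.03,0.001,2.5,-0.4,-0.5],[0.4,0.0055,-0.03,0.001,2.5,-0.4,-0.5],[0.4,0.0055,-0.03,0.001,2.5,-0.4,-0.5]]}}

```text
time_s: 13.32
ee_pos: [507.1, -160.6, 280.6]
ee_rot: [150.4, 0.8, 74.0]
force: [0.2, -0.1, -0.0]
gripper_width: 63.6
gripper_force: 0.0
```

Request:
{"op": "apply_moves", "data": {"increments": [[0.4,0.0055,-0.03,0.001,2.5,-0.4,-0.5],[0.4,0.0055,-0.03,0.001,2.5,-0.4,-0.5],[0.4,0.0055,-0.03,0.001,2.5,-0.5,-0.5],[0.4,0.001,-0.007,0,0,0,0],[0.4,0,0,0,0,0,0]]}}

```text
time_s: 13.73
ee_pos: [524.4, -259.2, 282.4]
ee_rot: [151.5, -6.6, 72.2]
force: [1.0, -0.3, -0.8]
gripper_width: 63.6
gripper_force: 0.0
```

Request:
{"op": "apply_moves", "data": {"increments": [[0.4,0.008,-0.001,-0.014,0,0,0],[0.4,0.008,-0.001,-0.015,0,0,0],[0.4,0.009,-0.001,-0.015,0,0,0],[0.4,0,0,0,0,0,0],[0.4,0,0,0,0,0,0]]}}

```text
time_s: 14.15
ee_pos: [549.3, -257.2, 238.6]
ee_rot: [151.6, -6.7, 72.6]
force: [-0.5, -0.7, -0.5]
gripper_width: 63.6
gripper_force: 0.0
```

```bash
python3 kn.py "[(1.336,170),(1.336,120)]"
```

```text
t 14.15 pos [ 549.3 -257.2  238.6] bed [  61.7 -131.2  161.8] r,th 136.7 1.287 F bed [-0.6 -0.7 -0.3] q [-33.  10. 106.  21.  40. -27.]
(1.336, 170) [ 551.1 -257.4  249.1] d [ 1.8 -0.2 10.6] rv [-0.3 -0.8 -0.5]
(1.336, 120) [ 575.9 -260.1  205.8] d [ 24.9  -2.7 -43.3] rv [0. 0. 0.]
```

Request:
{"op": "apply_moves", "data": {"increments": [[0.4,0.007,-0.0007,0.002,-0.3,-0.8,-0.5],[0.4,0,0,0,0,0,0],[0.4,0.005,-0.0005,-0.0087,0,0,0],[0.4,0.005,-0.0005,-0.0087,0,0,0],[0.4,0,0,0,0,0,0]]}}

```text
time_s: 14.57
ee_pos: [566.5, -260.1, 222.1]
ee_rot: [150.7, -6.6, 72.1]
force: [0.6, 0.1, -0.4]
gripper_width: 64.0
gripper_force: 0.0
```

Request:
{"op": "apply_moves", "data": {"increments": [[0.4,0.005,-0.0005,-0.0087,0,0,0],[0.4,0.004,-0.0005,-0.007,0,0,0],[0.4,0,0,0,0,0,0],[0.4,0,0,0,0,0,0]]}}

```text
time_s: 14.9
ee_pos: [575.7, -261.5, 207.6]
ee_rot: [150.6, -6.6, 72.1]
force: [-0.7, -0.1, 1.5]
gripper_width: 64.0
gripper_force: 0.0
```

```bash
python3 kn.py "[(1.336,120)]"
```

```text
t 14.9 pos [ 575.7 -261.5  207.6] bed [  69.4 -132.8  121.6] r,th 136.2 1.345 F bed [ 0.1 -0.2  1.7] q [-32.  13. 107.  22.  34. -28.]
(1.336, 120) [ 575.9 -260.1  205.8] d [ 0.2  1.4 -1.8] rv [0.1 0.  0.1]
```

Request:
{"op": "apply_moves", "data": {"increments": [[-1,0,0.001,-0.001,0,0,0],[-1,0,0,0,0,0,0],[-1,0,0,0,0,0,0],[-1,0,0,0,0,0,0],[-1,0,0,0,0,0,0]], "newtons": 30}}

```text
time_s: 15.32
ee_pos: [575.8, -260.8, 208.0]
ee_rot: [150.5, -6.6, 72.1]
force: [-0.2, -0.4, -1.0]
gripper_width: 33.4
gripper_force: 0.0
```

Request:
{"op": "apply_moves", "data": {"increments": [[-1,0,0,0,0,0,0],[-1,0,0,0,0,0,0],[-1,0,0,0,0,0,0],[-1,0,0,0,0,0,0],[-1,0,0,0,0,0,0]]}}

```text
time_s: 15.73
ee_pos: [575.1, -260.4, 207.2]
ee_rot: [150.6, -6.6, 72.1]
force: [-3.8, 0.5, 0.7]
gripper_width: 15.3
gripper_force: 30.0
```

```bash
python3 kn.py "[(1.336,121),(1.2,121),(1.0,121),(0.8,121),(0.6,121),(0.4,121),(0.2,121),(0,121)]"
```

```text
t 15.7333 pos [ 575.1 -260.4  207.2] bed [  68.6 -131.7  121.7] r,th 135.4 1.337 F bed [-2.9  0.1  2.5] q [-32.  13. 107.  22.  34. -28.]
(1.336, 121) [ 575.4 -260.   206.7] d [ 0.4  0.4 -0.6] rv [0.1 0.  0.1]
(1.2, 121) [ 560.9 -253.   197.9] d [-14.5   7.   -8.8] rv [ 3.9 -0.4 -6.7]
(1.0, 121) [ 541.5 -238.6  185.9] d [-19.4  14.4 -12. ] rv [ 5.7 -0.6 -9.9]
(0.8, 121) [ 525.1 -220.   175.3] d [-16.4  18.6 -10.6] rv [ 5.7 -0.6 -9.9]
(0.6, 121) [ 512.4 -197.9  166.7] d [-12.8  22.1  -8.7] rv [ 5.7 -0.6 -9.9]
(0.4, 121) [ 503.8 -173.2  160.2] d [-8.6 24.7 -6.5] rv [ 5.7 -0.6 -9.9]
(0.2, 121) [ 499.6 -146.9  156.2] d [-4.1 26.3 -4. ] rv [ 5.7 -0.6 -9.9]
(0, 121) [ 500.1 -120.   154.9] d [ 0.5 26.9 -1.3] rv [ 5.7 -0.6 -9.9]
```

Request:
{"op": "apply_moves", "data": {"increments": [[-1,-0.0072,0.0035,-0.0044,2,-0.2,-3.4],[-1,-0.0073,0.0035,-0.0044,2,-0.2,-3.4],[-1,-0.0101,0.0067,-0.0061,2.85,-0.3,-4.95],[-1,-0.0093,0.0077,-0.0059,2.85,-0.3,-4.95],[-1,-0.0086,0.0089,-0.0055,2.85,-0.3,-4.95]]}}

```text
time_s: 16.15
ee_pos: [533.0, -231.5, 181.4]
ee_rot: [155.6, -18.1, 49.0]
force: [-1.1, -3.3, -1.4]
gripper_width: 14.8
gripper_force: 30.0
```

Request:
{"op": "apply_moves", "data": {"increments": [[-1,-0.0078,0.0097,-0.0051,2.85,-0.3,-4.95],[-1,-0.0068,0.0107,-0.0046,2.85,-0.3,-4.95],[-1,-0.006,0.0114,-0.0041,2.85,-0.3,-4.95],[-1,-0.0048,0.0121,-0.0035,2.85,-0.3,-4.95],[-1,-0.0038,0.0126,-0.003,2.85,-0.3,-4.95]]}}

```text
time_s: 16.57
ee_pos: [502.4, -173.9, 160.2]
ee_rot: [167.5, -27.3, 19.5]
force: [-6.7, -3.0, 0.7]
gripper_width: 15.5
gripper_force: 30.0
```

Request:
{"op": "apply_moves", "data": {"increments": [[-1,-0.0026,0.013,-0.0023,2.85,-0.3,-4.95],[-1,-0.0015,0.0133,-0.0017,2.85,-0.3,-4.95],[-1,0,0,0,0,0,0],[-1,0,0,0,0,0,0]]}}

```text
time_s: 16.9
ee_pos: [498.0, -146.0, 155.9]
ee_rot: [173.6, -29.1, 7.2]
force: [-9.8, 1.5, 4.0]
gripper_width: 15.4
gripper_force: 30.0
```

```bash
python3 kn.py "[(0.2,121),(0.1,121),(0.05,121),(0,121)]"
```

```text
t 16.9 pos [ 498.  -146.   155.9] bed [-34.  -26.1 121.6] r,th 136.5 0.192 F bed [-6.6  0.5  8.4] q [-23.   6. 125.  23.  22.  43.]
(0.2, 121) [ 499.6 -146.9  156.2] d [ 1.6 -0.9  0.3] rv [-0.1 -0.3 -0.1]
(0.1, 121) [ 499.3 -133.4  155.2] d [-0.3 13.5 -1. ] rv [ 2.8 -0.3 -5. ]
(0.05, 121) [ 499.6 -126.7  155. ] d [ 0.3  6.7 -0.3] rv [ 1.4 -0.2 -2.5]
(0, 121) [ 500.1 -120.   154.9] d [ 0.6  6.7 -0.1] rv [ 1.4 -0.2 -2.5]
```

Request:
{"op": "apply_moves", "data": {"increments": [[-1,0.0008,0.006,0,1.4,-0.3,-2.5],[-1,0.0002,0.0065,0,1.4,-0.3,-2.5],[-1,0.0003,0.0067,-0.0002,1.4,-0.2,-2.5],[-1,0,0,0,0,0,0]]}}

```text
time_s: 17.23
ee_pos: [498.1, -126.6, 154.4]
ee_rot: [178.4, -29.8, -2.8]
force: [-8.9, 1.9, 0.4]
gripper_width: 14.9
gripper_force: 30.0
```

```bash
python3 kn.py "[(0,121)]"
```

```text
t 17.2333 pos [ 498.1 -126.6  154.4] bed [-36.3  -6.8 121.3] r,th 136.5 0.05 F bed [-7.6  0.9  4.9] q [-20.   6. 126.  20.  20.  56.]
(0, 121) [ 500.1 -120.   154.9] d [2.  6.6 0.4] rv [ 1.4 -0.3 -2.5]
```

Request:
{"op": "apply_moves", "data": {"increments": [[-1,0.0015,0.0034,0.0003,0.7,-0.1,-1.2],[-1,0.0005,0.0033,0,0.7,-0.1,-1.2],[-1,0,0,0,0,0,0]]}}

```text
time_s: 17.48
ee_pos: [499.0, -119.8, 154.0]
ee_rot: [-180.0, -29.7, -6.0]
force: [-11.5, 0.9, 0.2]
gripper_width: 14.8
gripper_force: 30.0
```

```bash
python3 kn.py "[(0,121)]"
```

```text
t 17.4833 pos [ 499.  -119.8  154. ] bed [-36.5   0.  120.8] r,th 136.5 -0.0 F bed [-9.9 -0.3  6. ] q [-19.   6. 126.  19.  20.  61.]
(0, 121) [ 500.1 -120.   154.9] d [ 1.2 -0.1  0.9] rv [-0.1 -0.3 -0.1]
```

Request:
{"op": "apply_moves", "data": {"increments": [[-1,0,0.0015,0,0,0,0],[-1,0,0,0,0,0,0]]}}

```text
time_s: 17.65
ee_pos: [499.0, -119.2, 154.0]
ee_rot: [179.9, -29.8, -5.9]
force: [-12.6, -3.1, -1.2]
gripper_width: 15.3
gripper_force: 30.0
```

```bash
python3 kn.py "[(0,121)]"
```

```text
t 17.65 pos [ 499.  -119.2  154. ] bed [-36.5   0.6 120.8] r,th 136.5 -0.005 F bed [-11.2  -4.4   5.1] q [-19.   6. 126.  18.  20.  62.]
(0, 121) [ 500.1 -120.   154.9] d [ 1.1 -0.7  0.9] rv [ 0.  -0.2 -0.1]
```

Request:
{"op": "apply_moves", "data": {"increments": [[-1,0.001,0.001,0.0006,0,0,0],[-1,0,0.0005,0,0,0,0],[-1,0,0,0,0,0,0]]}}

```text
time_s: 17.9
ee_pos: [499.1, -119.0, 153.9]
ee_rot: [179.8, -29.7, -5.9]
force: [-17.5, -13.5, -1.8]
gripper_width: 15.5
gripper_force: 30.0
```

```bash
python3 kn.py "[(0,121)]"
```

```text
t 17.9 pos [ 499.1 -119.   153.9] bed [-36.4   0.9 120.8] r,th 136.4 -0.006 F bed [-14.8 -15.3   6.5] q [-18.   6. 126.  18.  20.  62.]
(0, 121) [ 500.1 -120.   154.9] d [ 1.  -1.   0.9] rv [ 0.1 -0.3 -0.1]
```

Request:
{"op": "apply_moves", "data": {"increments": [[-1,-0.0011,-0.0007,-0.0006,0,0,0],[-1,0,0,0,0,0,0],[-1,0.001,-0.0001,-0.0017,0,0,0],[-1,0.0015,-0.00016,-0.0026,0,0,0],[-1,0.0015,-0.00016,-0.0026,0,0,0]], "newtons": 45}}

```text
time_s: 18.32
ee_pos: [502.9, -119.6, 147.2]
ee_rot: [179.9, -29.8, -6.0]
force: [-15.4, -7.0, 0.6]
gripper_width: 14.8
gripper_force: 45.0
```

```bash
python3 kn.py "[(0,100)]"
```

```text
t 18.3167 pos [ 502.9 -119.6  147.2] bed [-36.5   0.7 113. ] r,th 136.5 -0.005 F bed [-12.4  -8.6   7.8] q [-18.   7. 126.  19.  19.  61.]
(0, 100) [ 510.6 -121.1  136.7] d [  7.7  -1.5 -10.5] rv [ 0.1 -0.2 -0.1]
```

Request:
{"op": "apply_moves", "data": {"increments": [[-1,0.0015,-0.00016,-0.0026,0,0,0],[-1,0.0015,-0.00016,-0.0026,0,0,0],[-1,0.0005,0,-0.0009,0,0,0],[-1,0,0,0,0,0,0]]}}

```text
time_s: 18.65
ee_pos: [506.5, -120.0, 140.9]
ee_rot: [179.9, -29.8, -6.0]
force: [-12.2, -7.7, -2.2]
gripper_width: 15.0
gripper_force: 45.0
```

```bash
python3 kn.py "[(0,100)]"
```

```text
t 18.65 pos [ 506.5 -120.   140.9] bed [-36.5   0.7 105.7] r,th 136.5 -0.005 F bed [-10.9  -9.    3.7] q [-18.   8. 126.  20.  18.  60.]
(0, 100) [ 510.6 -121.1  136.7] d [ 4.  -1.1 -4.2] rv [ 0.1 -0.2 -0.1]
```

Request:
{"op": "apply_moves", "data": {"increments": [[-1,0.0005,0,-0.0009,0,0,0],[-1,0.0005,-0.0001,-0.0009,0,0,0],[-1,0.0005,0,-0.0009,0,0,0]]}}

```text
time_s: 18.9
ee_pos: [508.0, -120.1, 138.5]
ee_rot: [179.9, -29.8, -6.0]
force: [-15.7, -7.6, 2.1]
gripper_width: 15.3
gripper_force: 45.0
```

Request:
{"op": "apply_moves", "data": {"increments": [[-1,0.0005,0,-0.0009,0,0,0],[-1,0.0005,-0.0001,-0.0009,0,0,0]]}}

```text
time_s: 19.07
ee_pos: [509.0, -120.2, 136.7]
ee_rot: [179.9, -29.8, -6.0]
force: [-15.3, -8.2, 0.7]
gripper_width: 15.1
gripper_force: 45.0
```

Request:
{"op": "apply_moves", "data": {"increments": [[-1,0.0005,0,-0.0009,0,0,0]]}}

```text
time_s: 19.15
ee_pos: [509.4, -120.2, 135.9]
ee_rot: [179.9, -29.8, -6.0]
force: [-17.3, -7.7, 3.5]
gripper_width: 14.8
gripper_force: 45.0
```

Request:
{"op": "apply_moves", "data": {"increments": [[-1,0.0005,0,-0.0009,0,0,0]]}}

```text
time_s: 19.23
ee_pos: [509.9, -120.3, 135.1]
ee_rot: [179.9, -29.8, -6.0]
force: [-18.2, -7.9, 4.4]
gripper_width: 14.9
gripper_force: 45.0
```

Request:
{"op": "apply_moves", "data": {"increments": [[-1,0.0005,-0.0001,-0.0009,0,0,0]]}}

```text
time_s: 19.32
ee_pos: [510.4, -120.3, 134.2]
ee_rot: [179.9, -29.8, -6.0]
force: [-17.4, -7.6, 4.9]
gripper_width: 14.9
gripper_force: 45.0
```

Request:
{"op": "apply_moves", "data": {"increments": [[-1,0.0005,0,-0.0009,0,0,0]]}}

```text
time_s: 19.4
ee_pos: [510.9, -120.4, 133.4]
ee_rot: [179.9, -29.9, -6.0]
force: [-19.2, -9.4, 3.6]
gripper_width: 15.2
gripper_force: 45.0
```

Request:
{"op": "apply_moves", "data": {"increments": [[-1,0.0005,0,-0.0009,0,0,0]]}}

```text
time_s: 19.48
ee_pos: [511.4, -120.4, 132.5]
ee_rot: [179.9, -29.9, -6.0]
force: [-18.0, -9.5, 5.1]
gripper_width: 14.9
gripper_force: 45.0
```

Request:
{"op": "apply_moves", "data": {"increments": [[-1,0.0005,-0.0001,-0.0009,0,0,0]]}}

```text
time_s: 19.57
ee_pos: [511.8, -120.5, 131.7]
ee_rot: [179.9, -29.9, -6.0]
force: [-18.5, -7.0, 5.6]
gripper_width: 15.1
gripper_force: 45.0
```

```bash
python3 kn.py "[(0,90)]"
```

```text
t 19.5667 pos [ 511.8 -120.5  131.7] bed [-36.5   0.7  95.1] r,th 136.5 -0.005 F bed [-12.5  -8.9  13.6] q [-18.   9. 126.  21.  16.  59.]
(0, 90) [ 515.6 -121.6  128. ] d [ 3.7 -1.1 -3.6] rv [ 0.1 -0.1 -0.1]
```

Request:
{"op": "apply_moves", "data": {"increments": [[-1,0,0,0,0,0,0],[-1,0,0,0,0,0,0]]}}

```text
time_s: 19.73
ee_pos: [511.9, -120.5, 131.6]
ee_rot: [179.9, -29.9, -6.0]
force: [-17.2, -8.1, 3.1]
gripper_width: 15.1
gripper_force: 45.0
```

```bash
python3 kn.py "[(0,90)]"
python3 - <<'E'
from kn import *
W=cams.grab_frame("wrist"); S=cams.grab_frame("side")
for z in(88,94):
  pt=[B(p,[0,0,z]),B(p,[0,15,z]),B(p,[0,-15,z])]; print(z,proj(W,pt).round(0).tolist(),proj(S,pt).round(1).tolist())
for q in("foot","swing"): print(q,[(round(b["score"],2),np.round(b["rect"]).tolist()) for b in finder.boxes_of(q,"wrist")][:3],[(round(b["score"],2),np.round(b["rect"]).tolist()) for b in finder.boxes_of(q,"side")][:3])
E
```

```text
t 19.7333 pos [ 511.9 -120.5  131.6] bed [-36.5   0.7  95. ] r,th 136.5 -0.005 F bed [-12.5  -9.9  10.8] q [-18.   9. 126.  21.  16.  59.]
(0, 90) [ 515.6 -121.6  128. ] d [ 3.7 -1.1 -3.6] rv [ 0.1 -0.2 -0.1]
88 [[322.0, 217.0], [288.0, 217.0], [356.0, 217.0]] [[357.9, 214.9], [354.1, 216.7], [361.7, 213.1]]
94 [[322.0, 220.0], [287.0, 220.0], [357.0, 220.0]] [[358.6, 213.9], [354.8, 215.7], [362.4, 212.1]]
foot [(0.81, [312.0, 200.0, 17.0, 28.0])] []
swing [] [(0.95, [330.0, 179.0, 22.0, 48.0])]
```

Request:
{"op": "apply_moves", "data": {"increments": [[-1,-0.001,0.0001,0.0017,0,0,0],[-1,-0.0015,0.0001,0.0026,0,0,0],[-1,-0.001,0.0001,0.0017,0,0,0],[-1,-0.0005,0.0001,0.0009,0,0,0],[-1,0,0,0,0,0,0]]}}

```text
time_s: 20.45
ee_pos: [508.6, -120.2, 137.4]
ee_rot: [179.9, -29.8, -6.0]
force: [-5.7, -7.8, -10.1]
gripper_width: 14.8
gripper_force: 45.0
```

```bash
python3 kn.py "[]"
```

```text
t 20.45 pos [ 508.6 -120.2  137.4] bed [-36.4   0.7 101.7] r,th 136.4 -0.005 F bed [-9.3 -8.4 -6.3] q [-18.   8. 126.  20.  17.  60.]
```

Request:
{"op": "apply_moves", "data": {"increments": [[-1,0.0005,0,-0.0009,0,0,0],[-1,0.0003,0,-0.0005,0,0,0]]}}

```text
time_s: 20.62
ee_pos: [509.0, -120.2, 136.6]
ee_rot: [179.9, -29.8, -6.0]
force: [-15.0, -8.7, 0.4]
gripper_width: 15.3
gripper_force: 45.0
```

Request:
{"op": "apply_moves", "data": {"increments": [[-1,0.0003,0,-0.0005,0,0,0]]}}

```text
time_s: 20.7
ee_pos: [509.2, -120.2, 136.2]
ee_rot: [179.9, -29.8, -6.0]
force: [-15.1, -10.1, 1.3]
gripper_width: 15.1
gripper_force: 45.0
```

Request:
{"op": "apply_moves", "data": {"increments": [[-1,0.0003,0,-0.0005,0,0,0]]}}

```text
time_s: 20.78
ee_pos: [509.4, -120.2, 135.9]
ee_rot: [179.9, -29.8, -6.0]
force: [-18.3, -8.8, 3.3]
gripper_width: 15.1
gripper_force: 45.0
```

Request:
{"op": "apply_moves", "data": {"increments": [[-1,0.0003,0,-0.0005,0,0,0]]}}

```text
time_s: 20.87
ee_pos: [509.6, -120.2, 135.5]
ee_rot: [179.9, -29.9, -6.0]
force: [-18.3, -8.7, 5.5]
gripper_width: 15.1
gripper_force: 45.0
```

Request:
{"op": "apply_moves", "data": {"increments": [[-1,0.0003,0,-0.0005,0,0,0]]}}

```text
time_s: 20.95
ee_pos: [509.9, -120.3, 135.1]
ee_rot: [179.9, -29.9, -6.0]
force: [-18.6, -9.4, 4.0]
gripper_width: 15.2
gripper_force: 45.0
```

Request:
{"op": "apply_moves", "data": {"increments": [[-1,0.0003,0,-0.0005,0,0,0]]}}

```text
time_s: 21.03
ee_pos: [510.2, -120.3, 134.6]
ee_rot: [179.9, -29.9, -6.0]
force: [-18.9, -9.6, 3.5]
gripper_width: 15.5
gripper_force: 45.0
```

Request:
{"op": "apply_moves", "data": {"increments": [[-1,0.0003,0,-0.0005,0,0,0]]}}

```text
time_s: 21.12
ee_pos: [510.5, -120.3, 134.1]
ee_rot: [179.9, -29.9, -6.0]
force: [-18.9, -9.2, 3.5]
gripper_width: 15.0
gripper_force: 45.0
```

Request:
{"op": "apply_moves", "data": {"increments": [[-1,0.0003,0,-0.0005,0,0,0]]}}

```text
time_s: 21.2
ee_pos: [510.8, -120.3, 133.6]
ee_rot: [179.9, -29.9, -6.0]
force: [-18.8, -8.9, 3.4]
gripper_width: 15.2
gripper_force: 45.0
```

Request:
{"op": "apply_moves", "data": {"increments": [[-1,0.0003,0,-0.0005,0,0,0]]}}

```text
time_s: 21.28
ee_pos: [511.0, -120.4, 133.1]
ee_rot: [179.9, -29.9, -6.0]
force: [-19.3, -9.6, 4.9]
gripper_width: 15.1
gripper_force: 45.0
```

Request:
{"op": "apply_moves", "data": {"increments": [[-1,0.0003,0,-0.0005,0,0,0]]}}

```text
time_s: 21.37
ee_pos: [511.3, -120.4, 132.6]
ee_rot: [179.9, -29.9, -6.0]
force: [-19.0, -10.3, 4.8]
gripper_width: 15.0
gripper_force: 45.0
```

```bash
python3 kn.py "[]"
```

```text
t 21.3667 pos [ 511.3 -120.4  132.6] bed [-36.5   0.8  96.2] r,th 136.5 -0.006 F bed [-13.1 -12.2  13. ] q [-18.   9. 126.  21.  17.  59.]
```

Request:
{"op": "apply_moves", "data": {"increments": [[-1,0.0005,0,-0.0009,0,0,0],[-1,0.0004,0,-0.0007,0,0,0],[-1,0,0,0,0,0,0],[-1,0,0,0,0,0,0]]}}

```text
time_s: 21.7
ee_pos: [512.2, -120.5, 131.0]
ee_rot: [179.8, -29.9, -6.0]
force: [-17.5, -10.6, 3.5]
gripper_width: 15.3
gripper_force: 45.0
```

```bash
python3 kn.py "[]"
```

```text
t 21.7 pos [ 512.2 -120.5  131. ] bed [-36.5   0.8  94.3] r,th 136.5 -0.006 F bed [-12.4 -12.4  11.2] q [-18.   9. 126.  21.  16.  59.]
```

Request:
{"op": "apply_moves", "data": {"increments": [[-1,-0.0008,-0.0008,-0.0005,0,0,0],[-1,-0.0005,0,0.0008,0,0,0],[-1,0,0,0,0,0,0]]}}

```text
time_s: 21.95
ee_pos: [512.0, -120.6, 131.3]
ee_rot: [179.9, -29.9, -6.0]
force: [-8.9, -5.0, -2.1]
gripper_width: 15.2
gripper_force: 45.0
```

```bash
python3 kn.py "[]"
```

```text
t 21.95 pos [ 512.  -120.6  131.3] bed [-36.5   0.6  94.6] r,th 136.5 -0.004 F bed [-8.3 -5.9  2.3] q [-18.   9. 126.  22.  16.  59.]
```

Request:
{"op": "apply_moves", "data": {"increments": [[-0.5,0,0,0,0,0,0],[0,0,0,0,0,0,0],[0.2,0,0,0,0,0,0],[0.2,0,0,0,0,0,0],[0.2,0,0,0,0,0,0]]}}

```text
time_s: 22.37
ee_pos: [516.0, -121.1, 134.5]
ee_rot: [179.9, -30.4, -6.1]
force: [-0.1, -0.5, 0.9]
gripper_width: 45.6
gripper_force: 0.0
```

Request:
{"op": "apply_moves", "data": {"increments": [[0.2,-0.005,0.0005,0.0087,0,0,0],[0.2,-0.01,0.001,0.0173,0,0,0],[0.2,-0.015,0.0015,0.026,0,0,0],[0.2,-0.015,0.0015,0.026,0,0,0],[0.2,0,0,0,0,0,0]]}}

```text
time_s: 22.78
ee_pos: [470.8, -117.0, 217.9]
ee_rot: [179.7, -30.9, -6.0]
force: [0.9, -1.1, 1.3]
gripper_width: 54.8
gripper_force: 0.0
```

Run:
```python
from kn import *
show()
s=status.state();b=R.T@(s["ee_pos"]-o)
# goal for a look: world-vertical tool rotated 30 about y_b lean
pin=B(p,[0,0,77])
g,Rg,_,_=frames(p)
for lean in(0,20,30):
    a=np.radians(lean)
    Y=Rg[:,1];Z=np.array([0,0,1.]);X=Rg[:,0]
    tz=-np.cos(a)*Z-np.sin(a)*Y; tx=np.cos(a)*Y-np.sin(a)*Z
    Rt=np.stack([tx,np.cross(tz,tx),tz],1); t=pin-90*tz-67*tx
    Rc=Ro.from_euler('xyz',s["ee_rot"],degrees=True).as_matrix()
    print(lean,t.round(1),"d",(t-s["ee_pos"]).round(1),"rv",Ro.from_matrix(Rt@Rc.T).as_rotvec(degrees=True).round(1))
W=cams.grab_frame("wrist")
for q in("foot","swing","stone"):
  for n in("wrist","side","top"):
    if n!="wrist": cams.grab_frame(n)
    print(q,n,[(round(x["score"],2),np.round(x["rect"]).tolist()) for x in finder.boxes_of(q,n)][:2])
```

```text
t 22.7833 pos [ 470.8 -117.   217.9] bed [-29.1  -0.2 190.3] r,th 129.1 0.002 F bed [ 1.6 -1.   0.6] q [-20.  -2. 123.  14.  29.  66.]
0 [ 545.1 -192.1  224.3] d [ 74.3 -75.1   6.4] rv [-21.3  26.8  87.6]
20 [ 548.8 -157.5  241.8] d [ 78.  -40.5  23.9] rv [-35.1  43.9  83.5]
30 [ 550.8 -138.5  245.7] d [ 80.  -21.4  27.8] rv [-41.9  52.4  80.6]
foot wrist []
foot side []
foot top []
swing wrist [(0.57, [286.0, 4.0, 60.0, 272.0])]
swing side [(0.68, [328.0, 178.0, 42.0, 56.0]), (0.47, [333.0, 192.0, 38.0, 41.0])]
swing top [(0.87, [370.0, 181.0, 24.0, 72.0])]
stone wrist [(0.6, [225.0, 168.0, 188.0, 54.0])]
stone side [(0.97, [161.0, 269.0, 47.0, 42.0]), (0.7, [285.0, 346.0, 54.0, 47.0])]
stone top [(0.78, [348.0, 209.0, 67.0, 26.0]), (0.78, [196.0, 295.0, 22.0, 65.0])]
```

Request:
{"op": "apply_moves", "data": {"increments": [[-1,0,0,0.015,-2.6,3.3,5.05],[-1,0,0,0.015,-2.6,3.3,5.05],[-1,0,0,0.015,-2.6,3.3,5.05],[-1,0,0,0.01,-2.6,3.3,5.05],[-1,0.008,-0.001,0,-2.6,3.3,5.05]]}}

```text
time_s: 24.0
ee_pos: [478.9, -118.0, 270.1]
ee_rot: [168.7, -12.2, 23.7]
force: [0.1, -0.2, 0.3]
gripper_width: 24.4
gripper_force: 0.0
```

Request:
{"op": "apply_moves", "data": {"increments": [[-1,0.008,-0.001,0,-2.6,3.3,5.05],[-1,0.008,-0.001,0,-2.6,3.3,5.05],[-1,0.008,-0.001,0,-2.6,3.3,5.05],[-1,0.008,-0.001,0,-2.6,3.3,5.05],[-1,0.008,-0.001,0,-2.6,3.3,5.05]]}}

```text
time_s: 24.42
ee_pos: [519.1, -122.5, 267.1]
ee_rot: [168.2, 8.8, 49.3]
force: [0.0, 0.0, 0.8]
gripper_width: 0.5
gripper_force: 0.0
```

Request:
{"op": "apply_moves", "data": {"increments": [[-1,0.008,-0.001,-0.001,-2.6,3.3,5.05],[-1,0.008,-0.001,-0.002,-2.6,3.3,5.05],[-1,0.008,-0.001,-0.003,-2.6,3.3,5.05],[-1,0.008,-0.001,-0.003,-2.6,3.3,5.05],[-1,0.008,-0.001,0,-2.6,3.3,5.05]]}}

```text
time_s: 24.83
ee_pos: [558.9, -127.3, 257.3]
ee_rot: [177.6, 27.7, 77.8]
force: [-0.1, 0.5, -0.3]
gripper_width: 0.7
gripper_force: 0.0
```

Request:
{"op": "apply_moves", "data": {"increments": [[-1,0,0,0,-2.6,3.3,5.05],[-1,0,0,0,0,0,0],[-1,0,0,0,0,0,0],[-1,0,0,0,0,0,0]]}}

```text
time_s: 25.17
ee_pos: [558.2, -127.5, 258.2]
ee_rot: [-179.4, 30.6, 84.0]
force: [-0.1, 0.3, 1.3]
gripper_width: 0.0
gripper_force: 0.0
```

Run:
```python
from kn import *
show()
W=grab("wrist","pics/v1.png");np.savez("v1.npz",**{k:W[k] for k in("intrinsics","k1","R","t")})
for z in(70,76,82): print(z,proj(W,[B(p,[0,0,z]),B(p,[0,15,z]),B(p,[0,-15,z]),B(p,[-35,0,z])]).round(1).tolist())
for q in("foot","swing","knob","stone"):print(q,[(round(x["score"],2),np.round(x["rect"]).tolist()) for x in finder.boxes_of(q,"wrist")][:3])
```

```text
t 25.1667 pos [ 558.2 -127.5  258.2] bed [ 67.3  -1.4 181.2] r,th 32.7 0.041 F bed [0.5 0.3 1.2] q [  2.  19.  90. -31.  78.  17.]
70 [[317.5, 143.4], [317.3, 123.5], [317.7, 161.8], [276.3, 131.0]]
76 [[313.0, 147.3], [312.6, 127.3], [313.4, 165.8], [271.4, 134.6]]
82 [[308.4, 151.4], [307.8, 131.2], [309.0, 170.0], [266.4, 138.3]]
foot [(0.67, [298.0, 114.0, 47.0, 49.0])]
swing []
knob []
stone [(0.58, [312.0, 3.0, 77.0, 207.0])]
```

Run:
```python
import cv2,numpy as np
g=cv2.imread("pics/v1.png",0)[118:172,284:340]
for i,r in enumerate(g): print(118+i,"".join("0123456789ABCDEFGHIJKLMNOPQRSTUVWXYZ"[int(v)//8] for v in r))
```

```text
118 JKJJJJJJJJJJJJJJIJIIPQRRRRRRRNMMNNOOOPSSSSSSSTSPLKKJJKLR
119 KKJKJJJJJJJJJJJJJJIIPQQQQQQRQLMOPOONOQSSSSSSSTSPLKKKJJLS
120 NMLLKKKKJJJJJJJJJJJIOQQQQQQPNOQSSSQOOSSSSSSSSSSPLKKKJJLR
121 QPPONMLKKKJKJJJJJJJIOQQQQPPNPRSTUUTQPSSSSSSSSTSPLKKJKJKQ
122 RRRRQPPNMLLKKJJJJJJIOQQQPNNQSTTUUUUTPSSSSSSSSTSPLKKJJJKP
123 RSSSSRRQQPONMLLKKKJIOPQPNOQSTTUUUUUURSSSSSSSSTSPLKKJKJKP
124 RSSSSSSSSRRQPONMMLKINNOOPRSTUUUUUUVUUSSSSSSSSTSOLKKJJJKQ
125 RSSSSSSSSSSSRRQQPOMJMKNQSTTUUUUVUUUUUSSSSSSSSSSOLKKKJJLR
126 RSSSSSSSSSSSSSSSRRQMMORSTUUUUUVVUUUTTRSSSSSSSTSOKKKKJJKO
127 SSSSSSSSSSSSSSSSSSQOPRTTUUUUUVVUUUTTSRSSSSSSSTSOLKKKJJJK
128 RSSSSSSSSSSSSSSSRQPQSTTUUUUVUVUUUTSRPPSSSSSSSTSOKKKJJJII
129 RRRRSSSSSSSSSSSRQPRSTUUUUVUVUUUUTSRONORSSSSSSSSOKKKJJJJJ
130 QRRQRRRSSSSSSSTTTTTTUUUUUVUUUUTTSQOLMNRRSSSSSSRNKKKJJJJJ
131 QQQQQRRSSSSSSTVVVVVVUUVUUUUUUTSRPNMMMMOPRRRRRRQLJKJJJJJJ
132 QQQRRQRSSSSSTVVVVVVVVVUUUUUUTSRPMMLMLLMNQRRRRRPLJKJJJJJJ
133 QQRQQRQRRRRSTVVVVVVVVVUUUUTTSQONMMMMLLMNQRRRRRPMKKKJKKJJ
134 QRQQQRQRRRRSUVVVVVVVVVVUUTSRPLILMMMLMMMNRRRRRRQOONMMLKKK
135 QQQQQRQRQRRRUVVVVVVVVVVUTSRPLFELMMMMMMMPRRRRRRRRQQPPONML
13
[... 1493 characters left out ...]
1214ERRRPPPQPOOQQQPPQRRQPRRRR
161 2222222122121223BKQLMKHA3211214ERSRRRRRQQQPOONLMOPQPQRRR
162 32221122121211122589B8532122124ERSSRSRSRRRQQQQPPQOLMOQRR
163 2221112122122211212232221112224ERRRRRSSRRSRRSSRRRQJJKMNO
164 1211122222112112221111112122123CMRRRRRSSRRSSSSSSSRQPPPQO
165 1221112211121212221221222122113BILNRSRRSRRRSSSSSSSRSRSSQ
166 2221212222122211122211211211124AGHJRSSRRRRSSSSSSSSSSSSSR
167 2222221211221221221121222222223AGHJRRRRRRRSSSSSSSSSSSSSS
168 22122112112211212222222122221239GHJRSRRRSRSSSSSSSSSSSSSS
169 21212222222111122121121122222238GHJRRSRRRSSSSSSSSSSSSSSS
170 22111222221211112221212221112238GHJRRRRRSSRSSSSSSSSSSSSS
171 12121111222212121121112223221238GHJRRRRSSSSSSSSSSSSSSSSS
```

Run:
```python
from kn import *
f=dict(np.load("v1.npz"))
def disc(z,y):
    a=np.linspace(0,2*np.pi,40); return proj(f,[B(p,[4*np.cos(t),y+4*np.sin(t),z]) for t in a])
for z in(86,88,90):
  for y in(0,15):
    d=disc(z,y);print(z,y,"L%.1f R%.1f T%.1f B%.1f"%(d[:,0].min(),d[:,0].max(),d[:,1].min(),d[:,1].max()))
g=cv2.imread("pics/v1.png",0).astype(np.float32)
# slide post patch onto pin via phase of lit-disc template
for (x0,x1,y0,y1) in((294,309,129,144),(296,311,149,164)):
    pass
def fitdisc(y,z0):
    best=None
    for dx in np.arange(-4,4.1,.25):
        for dy in np.arange(-4,4.1,.25):
            c=disc(88,y)+[dx,dy]; cen=c.mean(0); i=cen+(c-cen)*.8; o_=cen+(c-cen)*1.25
            smp=lambda q:cv2.remap(g,q[:,0].astype(np.float32)[None],q[:,1].astype(np.float32)[None],1)[0]
            s=(smp(i).clip(0,255)-smp(o_))
            sc=np.clip(s,-40,30).sum()
            if best is None or sc>best[0]: best=(sc,cen)
    return best
a=fitdisc(0,88);b=fitdisc(15,88);print(a,b,"diff",a[1]-b[1])
for dh in(-2,-1,0,1): print(dh,(proj(f,B(p,[0,0,88+dh]))-proj(f,B(p,[0,15,88])))[0].round(2))
```

```text
86 0 L300.2 R310.4 T148.7 B159.5
86 15 L299.3 R309.8 T128.0 B139.7
88 0 L298.6 R308.8 T150.1 B161.0
88 15 L297.6 R308.2 T129.4 B141.1
90 0 L296.9 R307.2 T151.5 B162.4
90 15 L295.8 R306.5 T130.7 B142.5
(np.float32(1045.8633), array([302.54099532, 155.83840641])) (np.float32(1046.3721), array([301.48408722, 136.27034521])) diff [ 1.05690811 19.56806119]
-2 [ 2.42 18.91]
-1 [ 1.62 19.61]
0 [ 0.81 20.31]
1 [1.000e-02 2.102e+01]
```

```bash
cat > push.py <<'E'
from kn import *
s=status.state();t0=s["ee_pos"];Rc=Ro.from_euler('xyz',s["ee_rot"],degrees=True).as_matrix()
X=R[:,1];Z=-R[:,2];Rt=np.stack([X,np.cross(Z,X),Z],1)
b=R.T@(t0-o);print("t",s["time_s"],"bed",b.round(2),"F",(R.T@s["force"]).round(1),"q",s["qpos"].round(0),"tilt",Ro.from_matrix(Rt@Rc.T).as_rotvec(degrees=True).round(1))
for z in(180,132):
    t=B(p,[-36,0.3,z]);print(z,"d",(t-t0).round(1))
E
python3 push.py
```

```text
t 25.4167 bed [ 67.46  -1.74 181.55] F [-1.1 -0.4 -0.1] q [  2.  19.  90. -31.  78.  17.] tilt [ 26.6 -32.8   8.1]
180 d [-88.1  11.4 -53.1]
132 d [-64.2   8.9 -94.6]
```

Request:
{"op": "apply_moves", "data": {"increments": [[-1,-0.0126,0.0016,0,3.8,-4.7,1.15],[-1,-0.0126,0.0016,0,3.8,-4.7,1.15],[-1,-0.0126,0.0016,0,3.8,-4.7,1.15],[-1,-0.0126,0.0016,0,3.8,-4.7,1.15],[-1,-0.0126,0.0016,0,3.8,-4.7,1.15]]}}

```text
time_s: 25.83
ee_pos: [494.9, -119.3, 259.2]
ee_rot: [158.1, 8.6, 82.3]
force: [-0.1, -0.3, -0.3]
gripper_width: 0.1
gripper_force: 0.0
```

Request:
{"op": "apply_moves", "data": {"increments": [[-1,-0.0126,0.0016,0,3.8,-4.7,1.15],[-1,-0.0126,0.0016,-0.013,3.8,-4.7,1.15],[-1,0,0,-0.02,0,0,0],[-1,0,0,-0.02,0,0,0],[-1,0,0,0,0,0,0]]}}

```text
time_s: 26.25
ee_pos: [469.4, -115.4, 203.8]
ee_rot: [151.5, 0.7, 83.8]
force: [-0.8, -0.9, -0.7]
gripper_width: 0.4
gripper_force: 0.0
```

```bash
python3 push.py
```

```text
t 26.25 bed [-37.41   1.31 178.89] F [-0.9 -1.  -0.3] q [-19.  -1. 123.  11.  30. -21.] tilt [ 0.6 -1.6  0.1]
180 d [ 0.6 -1.1  1.7]
132 d [ 24.4  -3.6 -39.9]
```

Request:
{"op": "apply_moves", "data": {"increments": [[-1,0.006,-0.0009,-0.01,0.6,-1.6,0.1],[-1,0.006,-0.0009,-0.01,0,0,0],[-1,0.006,-0.0009,-0.01,0,0,0],[-1,0.0064,-0.0009,-0.0099,0,0,0],[-1,0,0,0,0,0,0]]}}

```text
time_s: 26.67
ee_pos: [497.9, -119.1, 166.8]
ee_rot: [149.6, 0.0, 84.0]
force: [-0.1, 0.2, 0.1]
gripper_width: 0.3
gripper_force: 0.0
```

Request:
{"op": "apply_moves", "data": {"increments": [[-1,0,0,0,0,0,0],[-1,0,0,0,0,0,0]]}}

```text
time_s: 26.83
ee_pos: [497.7, -119.2, 168.5]
ee_rot: [149.5, 0.1, 84.0]
force: [0.5, -0.7, -0.8]
gripper_width: 0.1
gripper_force: 0.0
```

```bash
python3 push.py
```

```text
t 26.8333 bed [-30.43   0.53 134.04] F [ 0.1 -0.6 -1. ] q [-19.   4. 125.  18.  21. -28.] tilt [ 0.1  0.5 -0.1]
180 d [-27.7   2.7  37. ]
132 d [-3.8  0.2 -4.6]
```

Request:
{"op": "apply_moves", "data": {"increments": [[-1,-0.0038,0.0002,-0.0026,0,0.5,0],[-1,0,0,-0.002,0,0,0],[-1,0,0,0,0,0,0]]}}

```text
time_s: 27.08
ee_pos: [493.0, -118.8, 162.8]
ee_rot: [150.1, 0.1, 84.0]
force: [0.7, -0.9, 0.8]
gripper_width: 0.5
gripper_force: 0.0
```

```bash
python3 push.py
```

```text
t 27.0833 bed [-37.33   0.42 131.51] F [ 1.1 -0.9  0.2] q [-19.   4. 126.  17.  21. -28.] tilt [ 0.1 -0.1 -0.1]
180 d [-23.    2.3  42.7]
132 d [ 0.9 -0.2  1.1]
```

Request:
{"op": "apply_moves", "data": {"increments": [[-1,0.0005,0,-0.0009,0,0,0],[-1,0.0005,0,-0.0009,0,0,0],[-1,0,0,0,0,0,0]]}}

```text
time_s: 27.33
ee_pos: [494.4, -118.9, 160.9]
ee_rot: [150.1, 0.1, 84.0]
force: [0.4, 0.0, -0.4]
gripper_width: 0.6
gripper_force: 0.0
```

```bash
python3 push.py
```

```text
t 27.3333 bed [-37.06   0.43 129.1 ] F [ 0.2  0.1 -0.5] q [-19.   5. 126.  18.  21. -28.] tilt [ 0.1 -0.1 -0.1]
180 d [-24.4   2.5  44.6]
132 d [-0.5 -0.1  3. ]
```

Contact is expected near z_b ≈ 126.5, so I step down in single rows.

Request:
{"op": "apply_moves", "data": {"increments": [[-1,0.0005,0,-0.0009,0,0,0],[-1,0,0,0,0,0,0]]}}

```text
time_s: 27.5
ee_pos: [494.9, -118.9, 159.9]
ee_rot: [150.1, 0.1, 84.0]
force: [0.5, -0.2, -0.1]
gripper_width: 0.7
gripper_force: 0.0
```

Request:
{"op": "apply_moves", "data": {"increments": [[-1,0.0005,0,-0.0009,0,0,0],[-1,0,0,0,0,0,0]]}}

```text
time_s: 27.67
ee_pos: [495.4, -118.9, 159.0]
ee_rot: [150.1, 0.1, 84.0]
force: [0.4, -0.0, 0.4]
gripper_width: 0.5
gripper_force: 0.0
```

```bash
python3 push.py
```

```text
t 27.6667 bed [-37.16   0.56 126.97] F [0.6 0.  0.1] q [-19.   5. 126.  18.  21. -28.] tilt [ 0.1 -0.1 -0.1]
180 d [-25.4   2.4  46.5]
132 d [-1.5 -0.1  4.9]
```

Request:
{"op": "apply_moves", "data": {"increments": [[-1,0.0003,0,-0.0005,0,0,0],[-1,0,0,0,0,0,0]]}}

```text
time_s: 27.83
ee_pos: [495.7, -118.9, 158.5]
ee_rot: [150.1, 0.1, 84.0]
force: [-0.7, -0.8, 0.7]
gripper_width: 0.4
gripper_force: 0.0
```

```bash
python3 push.py
```

```text
t 27.8333 bed [-37.12   0.57 126.45] F [-0.2 -0.8  0.9] q [-19.   5. 126.  18.  21. -28.] tilt [ 0.1 -0.1 -0.1]
180 d [-25.7   2.5  46.9]
132 d [-1.8 -0.1  5.4]
```

Request:
{"op": "apply_moves", "data": {"increments": [[-1,0.0003,0,-0.0005,0,0,0],[-1,0,0,0,0,0,0]]}}

```text
time_s: 28.0
ee_pos: [496.0, -118.9, 158.1]
ee_rot: [150.1, 0.1, 84.0]
force: [-0.4, 0.9, -0.9]
gripper_width: 0.1
gripper_force: 0.0
```

Request:
{"op": "apply_moves", "data": {"increments": [[-1,0.0003,0,-0.0005,0,0,0],[-1,0,0,0,0,0,0]]}}

```text
time_s: 28.17
ee_pos: [496.2, -118.9, 157.8]
ee_rot: [150.0, 0.1, 84.0]
force: [-1.9, 0.1, 1.9]
gripper_width: 0.2
gripper_force: 1.3
```

```bash
python3 push.py
```

```text
t 28.1667 bed [-37.02   0.64 125.56] F [-0.7 -0.1  2.6] q [-19.   5. 126.  18.  20. -28.] tilt [ 0.1 -0.1 -0.1]
180 d [-26.2   2.5  47.7]
132 d [-2.4 -0.1  6.1]
```

Request:
{"op": "apply_moves", "data": {"increments": [[-1,0.0003,0,-0.0005,0,0,0],[-1,0,0,0,0,0,0]]}}

```text
time_s: 28.33
ee_pos: [496.3, -119.0, 157.6]
ee_rot: [150.0, 0.1, 84.0]
force: [-4.5, 0.2, 6.6]
gripper_width: -0.0
gripper_force: 4.2
```

Request:
{"op": "apply_moves", "data": {"increments": [[-1,0.0003,0,-0.0005,0,0,0],[-1,0,0,0,0,0,0]]}}

```text
time_s: 28.5
ee_pos: [496.5, -118.9, 157.2]
ee_rot: [150.0, 0.1, 84.0]
force: [-7.9, -0.1, 8.2]
gripper_width: 0.2
gripper_force: 5.6
```

```bash
python3 push.py
```

```text
t 28.5 bed [-37.07   0.64 124.93] F [-2.7 -0.9 11.1] q [-19.   5. 126.  18.  20. -28.] tilt [ 0.1 -0.  -0.1]
180 d [-26.5   2.5  48.2]
132 d [-2.6 -0.1  6.7]
```

Request:
{"op": "apply_moves", "data": {"increments": [[-1,0.0003,0,-0.0005,0,0,0],[-1,0,0,0,0,0,0]]}}

```text
time_s: 28.67
ee_pos: [496.7, -119.0, 156.8]
ee_rot: [150.0, 0.1, 84.0]
force: [-7.4, -0.1, 8.9]
gripper_width: 0.6
gripper_force: 6.2
```

```bash
python3 push.py
```

```text
t 28.6667 bed [-37.07   0.63 124.44] F [-1.9 -0.8 11.4] q [-19.   5. 126.  18.  20. -28.] tilt [ 0.1 -0.  -0.1]
180 d [-26.7   2.5  48.7]
132 d [-2.9 -0.   7.1]
```

Request:
{"op": "apply_moves", "data": {"increments": [[-1,-0.002,0.0002,0.0035,0,0,0],[-1,-0.008,0.0008,0.014,0,0,0],[-1,-0.009,0.001,0.016,0,0,0],[-1,-0.009,0.001,0.016,0,0,0],[-1,0,0,0.025,0,0,0]]}}

```text
time_s: 29.08
ee_pos: [466.2, -115.1, 228.9]
ee_rot: [150.4, 0.1, 84.0]
force: [-0.4, -0.2, -0.7]
gripper_width: 0.4
gripper_force: 0.0
```

Request:
{"op": "apply_moves", "data": {"increments": [[-1,0,0,0.027,0,0,0],[-1,0.0126,-0.0016,0,-3.8,4.7,-1.15],[-1,0.0126,-0.0016,0,-3.8,4.7,-1.15],[-1,0.0126,-0.0016,0,-3.8,4.7,-1.15],[-1,0.0126,-0.0016,0,-3.8,4.7,-1.15]]}}

```text
time_s: 29.5
ee_pos: [517.7, -121.8, 258.7]
ee_rot: [166.3, 16.9, 81.9]
force: [0.2, 0.4, -0.7]
gripper_width: 0.5
gripper_force: 0.0
```

Request:
{"op": "apply_moves", "data": {"increments": [[-1,0.0126,-0.0016,0,-3.8,4.7,-1.15],[-1,0.0126,-0.0016,0,-3.8,4.7,-1.15],[-1,0.0126,-0.0016,0,-3.8,4.7,-1.15],[-1,0,0,0,0,0,0],[-1,0,0,0,0,0,0]]}}

```text
time_s: 29.92
ee_pos: [556.0, -125.2, 254.8]
ee_rot: [-179.7, 29.8, 84.2]
force: [-0.5, -0.6, -0.0]
gripper_width: 0.3
gripper_force: 0.0
```

Run:
```python
from kn import *
show()
f=grab("wrist","pics/v2.png"); g=cv2.imread("pics/v2.png",0).astype(np.float32)
def disc(z,y): return proj(f,[B(p,[4*np.cos(t),y+4*np.sin(t),z]) for t in np.linspace(0,2*np.pi,40)])
def fitdisc(y):
    best=None
    for dx in np.arange(-5,5.1,.25):
        for dy in np.arange(-5,5.1,.25):
            c=disc(88,y)+[dx,dy]; cen=c.mean(0); i=cen+(c-cen)*.8; o_=cen+(c-cen)*1.25
            smp=lambda q:cv2.remap(g,q[:,0].astype(np.float32)[None],q[:,1].astype(np.float32)[None],1)[0]
            sc=np.clip(smp(i)-smp(o_),-40,30).sum()
            if best is None or sc>best[0]: best=(sc,cen)
    return best
a=fitdisc(0);b=fitdisc(15);print(a,b,"diff",a[1]-b[1])
for dh in(-1,0,1): print(dh,(proj(f,B(p,[0,0,88+dh]))-proj(f,B(p,[0,15,88])))[0].round(2))
for z in(86,88,90):
  for y in(0,15):
    d=disc(z,y);print(z,y,"L%.1f R%.1f T%.1f B%.1f"%(d[:,0].min(),d[:,0].max(),d[:,1].min(),d[:,1].max()))
x,y=int(a[1][0]),int(a[1][1])
G=g[y-30:y+12,x-14:x+14]
for i,r in enumerate(G): print(y-30+i,"".join("0123456789ABCDEFGHIJKLMNOPQRSTUVWXYZ"[int(v)//8] for v in r))
print("x0",x-14)
```

```text
t 29.9167 pos [ 556.  -125.2  254.8] bed [ 63.5   0.7 179.5] r,th 36.5 -0.019 F bed [-0.4 -0.6  0.2] q [  2.  19.  91. -30.  77.  17.]
(np.float32(1054.1748), array([305.37887469, 163.36708487])) (np.float32(1051.3721), array([305.37260168, 143.17845423])) diff [6.27300567e-03 2.01886306e+01]
-1 [ 1.3  19.48]
0 [ 0.51 20.18]
1 [-0.28 20.89]
86 0 L303.0 R313.2 T156.2 B167.1
86 15 L302.3 R313.0 T135.7 B147.3
88 0 L301.4 R311.6 T157.6 B168.5
88 15 L300.7 R311.3 T137.0 B148.7
90 0 L299.8 R310.1 T159.0 B169.9
90 15 L299.0 R309.7 T138.4 B150.1
133 SSSSSSSSSSSSRRRPKLOQSTTUUUUV
134 SSSSSSSSSSSSSSRQNPRSTUUUUUVV
135 SSSSSSSSSSSSSRQPQSTTUUUUVVVU
136 RSSSSSSSSSSSSQPRSTUUUUUUUUUU
137 RSSSSSSSSSSTTTTTTUUUUVVUUUUT
138 RSSSSSSSRSUVVVVVVUUUVUUUUUTS
139 QRRSSSSSPRVVVVVVVVVUUUUUUTSQ
140 QRRRRRRROPVVVVVVVVVUUUUTTSQN
141 RQQRRRRRRRVVVVVVVVVVUUTSRPNM
142 QQQQRRRRQSVVVVVVVVVVUTSRPLLM
143 QQRQQRRRQPVVVVVVVVVVTSQOOKLM
144 QQQRRRRRQLVVVVVVVVVVTQOONMMM
145 QQQQRQRQQJSVVVVVVVVVRPQQNMLM
146 QQQRQQQRQHLUVVVVVVVVQQQQMLMO
147 QQQRQQRQQIHNUVVVVVVTQRRQMMPS
148 RQRRQRQQQNNNMSUVVVURRRQPOQST
149 RRRRQQRRQQQPHINQRPRQQQPPRSTT
150 SSSSRRRRRRRQIHNOONLLMOPRSTTU
151 SSSSSSSSRRRROOQQQQHHMPRTTUUU
152 RSSSSSSSSSSSRRQQQPJNQSTTUUUU
153 RRRSSSSSSSSSSRQMLMMRSTUUUUUU
154 NOQRSSSSSSSSSRQIJNQSTUUUUUUU
155 KJLNOQRSSSSSSRQKNRSTUUUVUUUT
156 PPPPJKMOQRSRRNOORTTUUVVVUUTT
157 SSSRIHJPLMOPPOPSTUUUVVVVVUTS
158 TSSSPPPRHGIMSSTTUUUVVVVVUTSR
159 TSSSSSSRHFLUVVVVVUVVVVVVUTQO
160 TSSSSSSRHKVVVVVVVVVVVVUUUSON
161 SSSSSSSRINVVVVVVVVVVVUUTTQNP
162 QQQQQQQPHOVVVVVVVVVVUUTSQOPQ
163 FGGGGGGFAJVVVVVVVVVVUTSPKLOQ
164 555555554EVVVVVVVVVVUSOF9CJL
165 3322222229QVVVVVVVVVTOF639MP
166 2312121224FTVVVVVVVVNE6329OR
167 22212222126IUVVVVVVSD52229OR
168 221211222127JRVVVVTH522129OR
169 2112221211125BKQQPG6222129OR
170 11122222212213599752212229OR
171 12222211211112122222212129OR
172 11211211122212212132211129OR
173 22112121112222211133221229OR
174 22111122112121222222222129OR
x0 291
```

```bash
python3 -c "
from h import *
print(env.job_done())"
```

```text
the job is handed in; nothing more can be done
None
```

I handed in the job: the whetstone lies flat and centred in the bed, the gauge arm is at its stop, and the foot's pin stands level with the index post to within about 0.5 mm; the result of the judging is not known to me.

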